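# Reload the socket tray in row order

### The arm

A 6-joint arm with a two-finger parallel gripper is mounted at the origin on a cart in front of the work surface, level with it; the furniture and walls round the work are solid. World frame = base frame: x ahead of the robot, y to its left, z up, the work surface at z = 0. Lengths are in m, angles in rad, forces in N, time in s.
With the tool pointing down it reaches from about 0.275 to 0.825 m from the base axis. Payload 5.2 kg.
Tool frame: the origin (TCP) lies at the very end of the fingers, on their centre line; the grasp point (between the pads) lies 19 mm behind it; z points along the fingers, y is the line along which they close (so a half turn about z gives the same grasp; the last joint's range is limited). The gripper opens to 93 mm and grips with 3 to 60 N. Pads are 15 mm wide; open, the fingers measure 128 mm over their backs; the gripper's body (75 mm by 188 mm) begins 65 mm behind the grasp point.
Start: joints at [-1.325, 0.259, 1.535, -0, 1.348, -0.203], TCP at [0.239, -0.496, 0.219] pointing down, gripper open.
Joint ranges: [-3.14, 3.14], [-0.91, 2.08], [0.19, 2.58], [-1.22, 4.36], [0.22, 2.71], [-3.12, 3.12]. Speed limits (rad/s): [2.57, 2.57, 3.14, 3.14, 3.14, 3.14].

### API

Orientations are given as a rotation vector (axis times angle).
In Python, from station import ctrl gives the robot as it stands.
- The arm moves only by the tool send_rows, never from a script. Its argument "moves" is a list of rows, each an object with "angular": the turn, a rotation vector about the tool's x, y, z in rad, a list of three; "xyz": the shift along the tool's x, y, z in cm, a list of three; "gripper": the opening, from -1 (shut) to 1 (fully open), so that 0 is half open. In form: [{"angular": [wx, wy, wz], "xyz": [x, y, z], "gripper": gripper}, ...]. A call has 1 to 5 rows; each row shifts and turns the commanded pose from where the row before left it, along the tool's axes as they then stand; what a row does not reach is not made up. A row lasts 1/12 s, in which the tool goes at most 41.7 mm and 7.16 degrees, less where a joint would pass 70% of its speed; a pose out of reach is approached as far as the arm can. A call with a gripper value outside its range is refused whole. The fingers move at their own pace and stop on an object; "squeeze" is the grip in N (left out, the last holds). Time passes only in rows, so rows that do not move let the fingers close. It gives the time, the measured TCP pose, the force and the opening at its end, in the units of the state.
- ctrl.observe(): the state, without advancing time (a new reading comes with each control period).
- ctrl.grab_frame(name): name is "scene" or "top"; returns (picture, depth): 384x512x3 uint8, red, green, blue; 384x512 float32, m along the optical axis (not along the pixel's ray), 0 where there is no reading.
- ctrl.camera_model(name): a dict with "camera_matrix" (3x3 intrinsics, pixels), "D" ([k1, k2, p1, p2, k3] as OpenCV has them; the pictures are not rectified), "R" (3x3) and "t" (3): a world point X has camera coordinates R X + t. Camera axes: x right, y down, z forward; pixel columns grow to the right and rows downward; lengths in m; the calibration is good to about 2 mm. A picture is of the moment at which its call begins. camera_model takes no time and is no camera call.
- ctrl.job_done(): hands the job in, once; it reports no verdict.
The state is a dict: "clock": time; "joints": joint angles; "joint_vel": joint speeds; "joint_efforts": joint torques, N m; "tcp_pos": TCP position; "orientation": TCP orientation; "ft_force": force on the tool from outside, world axes, zero at the start; "torque": the same for the moment, N m; "opening": finger opening in m.
Only numpy, scipy, OpenCV 4.12 (cv2) and the standard library are available. Lean on these libraries where they do the work, as an engineer would, in place of code of your own. Each camera call takes 0.05 s, during which the arm holds its last target. There are 200 camera calls.

### The job

Move the four colour-sleeved sockets from the clips on the aluminium rail into the grey tray, one standing upright in each well. Keep them in row order: the socket that stood leftmost on the rail, as seen from the robot, goes into the well next to the tray's red end cap, its neighbour into the next well, and so on, so that the rightmost socket ends up beside the black end cap.

Things in the scene. Friction and masses are not known exactly. Their poses are not given: they have to be found in the camera images.
- socket_blue_centre (a point): Centre (half-way up) of the loose deep impact socket with the blue sleeve: an upright dark steel cylinder 28 mm across and 90 mm tall, 0.2 kg more or less, z axis along it; sleeve colour on its lower middle, a steel face with a dark square recess on top. It starts upright in the blue clip on the rail, its underside 10 mm above the bench.
- clip_blue: The blue fixed cup, 45 mm across, 39 inside, rim 24 mm and inner floor 10 mm above the bench; origin on the bench under its centre. The four clips stand 55 mm apart in a row on a flat aluminium rail, in varying order; the blue socket starts in this one, so the clips keep showing the first order. y runs along the rail to its left end as seen from the robot, x across it, away from the robot.
- socket_green_centre (a point): Centre (half-way up) of the loose deep impact socket with the green sleeve: an upright dark steel cylinder 30 mm across and 90 mm tall, 0.2 kg more or less, z axis along it; sleeve colour on its lower middle, a steel face with a dark square recess on top. It starts upright in the green clip on the rail, its underside 10 mm above the bench.
- clip_green: The green fixed cup, 45 mm across, 39 inside, rim 24 mm and inner floor 10 mm above the bench; origin on the bench under its centre. The four clips stand 55 mm apart in a row on a flat aluminium rail, in varying order; the green socket starts in this one, so the clips keep showing the first order. y runs along the rail to its left end as seen from the robot, x across it, away from the robot.
- socket_yellow_centre (a point): Centre (half-way up) of the loose deep impact socket with the yellow sleeve: an upright dark steel cylinder 32 mm across and 90 mm tall, 0.2 kg more or less, z axis along it; sleeve colour on its lower middle, a steel face with a dark square recess on top. It starts upright in the yellow clip on the rail, its underside 10 mm above the bench.
- clip_yellow: The yellow fixed cup, 45 mm across, 39 inside, rim 24 mm and inner floor 10 mm above the bench; origin on the bench under its centre. The four clips stand 55 mm apart in a row on a flat aluminium rail, in varying order; the yellow socket starts in this one, so the clips keep showing the first order. y runs along the rail to its left end as seen from the robot, x across it, away from the robot.
- socket_white_centre (a point): Centre (half-way up) of the loose deep impact socket with the white sleeve: an upright dark steel cylinder 34 mm across and 90 mm tall, 0.2 kg more or less, z axis along it; sleeve colour on its lower middle, a steel face with a dark square recess on top. It starts upright in the white clip on the rail, its underside 10 mm above the bench.
- clip_white: The white fixed cup, 45 mm across, 39 inside, rim 24 mm and inner floor 10 mm above the bench; origin on the bench under its centre. The four clips stand 55 mm apart in a row on a flat aluminium rail, in varying order; the white socket starts in this one, so the clips keep showing the first order. y runs along the rail to its left end as seen from the robot, x across it, away from the robot.
- tray: Fixed grey tray, 60 x 225 x 22 mm (x, y, z), origin on the bench under its centre; y points to its left end as seen from the robot, x away from the robot. Four wells, 50 mm square inside, 5 mm walls, centres at x = 0, y = +82.5, +27.5, -27.5, -82.5 mm; floor 5 mm, wall tops 22 mm above the bench. It stands left or right on the bench, the rail on the other side; both are turned by 0.42 to 0.66 rad about the vertical, anticlockwise from above.
- end_red: The tray's red end cap: a fixed block 60 x 16 mm and 26 mm tall with two screw heads, set against either the left or the right end of the tray (the other end has a black one). Origin on the bench under the block's centre, 120.5 mm from the tray's centre and 38 mm from the centre of the nearest well. (Behind and between rail and tray stands a fixed bread maker, 255 mm tall: carry round its front or above it.)

How it is judged:
By the outcome, as a careful person would: the job done as asked, in the order asked, and still so for the second after the job is handed in, with the robot touching nothing.
It also fails if it takes over 120 s, if anything falls off the work surface, if the arm or the gripper's body presses on something with over 40 N, if the wrist force passes 120 N, or if a joint passes its speed limit or range.

## Working session

There is one attempt and no reset: what is moved stays moved. The work goes in short steps, Python scripts to look and compute and a tool call to move; the robot and the scene stay as the last step left them, time stands still between calls to the robot, and variables do not carry over. Pictures are saved under pics/ and viewed, on a budget of 14 in all, crops included, one or two more only if the job needs it, and the job is handed in when it is done.

Besides the shell and the picture viewer there is one more tool, called by a JSON object that holds its "fn" and its "kwargs", one argument or row to a line. send_rows: Moves the arm, as the interface text tells. Its arguments: {"type":"object","properties":{"moves":{"type":"array","items":{"type":"object","properties":{"angular":{"type":"array","items":{"type":"number"}},"xyz":{"type":"array","items":{"type":"number"}},"gripper":{"type":"number"}}}},"squeeze":{"type":"number"}},"required":["moves"]}

```bash
ls; mkdir -p pics; python3 - <<'E'
from station import ctrl
import cv2,numpy as np
s=ctrl.observe();print({k:np.round(v,3).tolist() for k,v in s.items()})
for n in("scene","top"):
    p,d=ctrl.grab_frame(n);cv2.imwrite(f"pics/{n}0.png",p[...,::-1]);np.save(f"{n}0.npy",d)
    m=ctrl.camera_model(n);print(n,{k:np.round(v,4).tolist() for k,v in m.items()})
a=cv2.imread("pics/scene0.png");b=cv2.imread("pics/top0.png")
E
```

```text
pics
{'clock': 0.0, 'joints': [-1.325, 0.259, 1.536, -0.0, 1.348, -0.203], 'joint_vel': [0.0, 0.001, 0.001, 0.001, -0.001, -0.0], 'joint_efforts': [0.0, -43.731, -28.4, 0.072, 0.041, -0.0], 'tcp_pos': [0.238, -0.495, 0.218], 'orientation': [-3.061, -0.699, 0.0], 'ft_force': [0.004, 0.032, 0.687], 'torque': [-0.036, -0.017, -0.014], 'opening': 0.093}
scene {'camera_matrix': [[440.8907, 0.0, 259.0023], [0.0, 440.8907, 187.812], [0.0, 0.0, 1.0]], 'D': [-0.0882, 0.0, 0.0, 0.0, 0.0], 'R': [[0.5675, -0.8232, -0.0175], [-0.4448, -0.2886, -0.8478], [0.6929, 0.4889, -0.53]], 't': [-0.2424, 0.2544, 0.8779]}
top {'camera_matrix': [[398.6562, 0.0, 248.3166], [0.0, 398.6562, 186.0397], [0.0, 0.0, 1.0]], 'D': [-0.0149, 0.0, 0.0, 0.0, 0.0], 'R': [[0.0216, -0.9996, -0.016], [-0.9977, -0.0206, -0.0643], [0.0639, 0.0174, -0.9978]], 't': [-0.0125, 0.4312, 1.1478]}
```

View pics/top0.png

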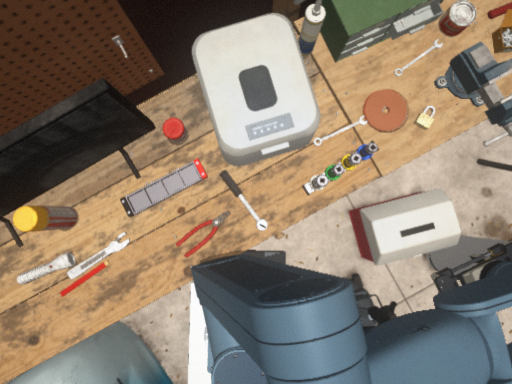

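View pics/scene0.png

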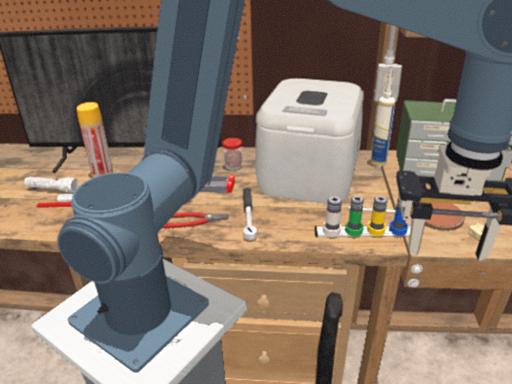

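The top view shows the tray on the left, its red cap at about (203,170) and the black cap at (127,206). The rail is on the right with, left to right, white (312,188), green, yellow and blue (375,150), and the bread maker stands behind and between. The scene view confirms the order: white, green, yellow, blue at x≈333, 356, 379, 398.

```bash
cat > h.py <<'E'
import cv2,numpy as np
from station import ctrl
def cloud(n,d):
    m=ctrl.camera_model(n);K=np.array(m["camera_matrix"]);D=np.array(m["D"]);R=np.array(m["R"]);t=np.array(m["t"])
    v,u=np.mgrid[:384,:512];q=cv2.undistortPoints(np.stack([u,v],-1).reshape(-1,1,2).astype(float),K,D).reshape(384,512,2)
    c=np.dstack([q,np.ones((384,512))])*d[...,None]
    P=(c-t)@R; P[d<=0]=np.nan
    return P
def ray(n,uv,z):
    m=ctrl.camera_model(n);K=np.array(m["camera_matrix"]);D=np.array(m["D"]);R=np.array(m["R"]);t=np.array(m["t"])
    q=cv2.undistortPoints(np.array(uv,float).reshape(-1,1,2),K,D).reshape(-1,2)
    r=np.c_[q,np.ones(len(q))]@R;o=-R.T@t
    return o+r*((z-o[2])/r[:,2])[:,None]
E
python3 - <<'E'
from h import *
for n in("top","scene"):
    p=cv2.imread(f"pics/{n}0.png");d=np.load(f"{n}0.npy");P=cloud(n,d);Z=P[...,2]
    hsv=cv2.cvtColor(p,cv2.COLOR_BGR2HSV);H,S,V=cv2.split(hsv)
    tip=(P[...,1]<-0.05)&(P[...,1]>-.45)&(P[...,0]>.3)&(P[...,0]<.75)
    m=((Z>.085)&(Z<.115)&tip).astype(np.uint8)
    k,l,st,c=cv2.connectedComponentsWithStats(m,connectivity=4)
    for i in range(1,k):
        if st[i,4]>15:
            q=P[l==i];print(n,"sock",st[i,4],c[i].round(1),np.nanmean(q,0).round(4),"ray",ray(n,c[i],.1)[0].round(4))
    red=((H<6)|(H>174))&(S>150)&(V>90)&(Z>.012)&(Z<.04)
    k,l,st,c=cv2.connectedComponentsWithStats(red.astype(np.uint8))
    for i in range(1,k):
        if st[i,4]>15:print(n,"red",st[i,4],c[i].round(1),np.nanmean(P[l==i],0).round(4))
    bm=(Z>.15)&(Z<.30)&(P[...,1]<.3)&(P[...,1]>-.4)&(P[...,0]>.4)&(P[...,0]<.95)
    q=P[bm][:,:2].astype(np.float32)
    if n=="top":
        bm2=bm.astype(np.uint8);k,l,st,c=cv2.connectedComponentsWithStats(bm2);i=1+np.argmax(st[1:,4]);q=P[l==i].astype(np.float32)
        print("bread",cv2.boxPoints(cv2.minAreaRect(q[:,:2].copy())).round(3).tolist(),np.percentile(q[:,2],[1,50,99]))
    if n=="top":
        g=(Z>.012)&(Z<.04)&(P[...,1]>-.02)&(P[...,1]<.4)&(P[...,0]>.3)&(P[...,0]<.7)
        k,l,st,c=cv2.connectedComponentsWithStats(g.astype(np.uint8),connectivity=4)
        for i in range(1,k):
            if st[i,4]>60:
                q=P[l==i][:,:2].astype(np.float32);r=cv2.minAreaRect(q);print("tray?",st[i,4],c[i].round(1),np.round(r[0],4),np.round(r[1],4),r[2])
a=cv2.imread("pics/top0.png")
A=cv2.resize(a[140:215,110:215],None,fx=6,fy=6,interpolation=cv2.INTER_CUBIC);B=cv2.resize(a[130:205,295:390],None,fx=6,fy=6,interpolation=cv2.INTER_CUBIC)
B=cv2.resize(B,(570,450)); cv2.imwrite("pics/c1.png",cv2.resize(np.hstack([A,B]),(800,300)))
E
```

```text
top sock 73 [287.  150.6] [ 0.5241 -0.1075  0.1008] ray [ 0.5242 -0.1076  0.1   ]
top sock 99 [372.  147.9] [ 0.5364 -0.3376  0.0982] ray [ 0.5361 -0.337   0.1   ]
top sock 123 [355.2 158.7] [ 0.5058 -0.2922  0.099 ] ray [ 0.5057 -0.2919  0.1   ]
top sock 103 [337.9 169.8] [ 0.4749 -0.2457  0.0988] ray [ 0.4747 -0.2455  0.1   ]
top sock 134 [321.6 180.7] [ 0.4442 -0.202   0.0995] ray [ 0.4441 -0.2019  0.1   ]
top red 139 [500.2  10. ] [ 0.973  -0.7439  0.0177]
top red 83 [200.3 168.9] [0.4774 0.1367 0.0256]
bread [[0.46399998664855957, 0.05299999937415123], [0.5419999957084656, -0.19300000369548798], [0.8569999933242798, -0.09300000220537186], [0.7789999842643738, 0.15299999713897705]] [0.17440202 0.25057876 0.25705606]
tray? 121 [127.4 159.3] [0.4977 0.3506] [0.0768 0.0153] 32.11189270019531
tray? 740 [162.8 188.1] [0.4203 0.2439] [0.0611 0.2581] 28.81961441040039
tray? 343 [235.6 190. ] [0.4086 0.0251] [0.1595 0.0227] 38.15117645263672
scene sock 645 [323.4 173.8] [ 0.5444 -0.1245  0.0998] ray [ 0.5437 -0.1247  0.1   ]
scene sock 171 [333.8 202.5] [ 0.4415 -0.2054  0.0979] ray [ 0.4386 -0.2067  0.1   ]
scene sock 142 [356.6 201.9] [ 0.4732 -0.2492  0.0976] ray [ 0.4697 -0.2505  0.1   ]
scene sock 157 [380.2 201.8] [ 0.504  -0.2958  0.0975] ray [ 0.5003 -0.2969  0.1   ]
scene sock 22 [397.7 202.3] [ 0.5313 -0.3296  0.093 ] ray [ 0.5206 -0.3323  0.1   ]
scene red 22 [101.1 169.3] [0.3129 0.5035 0.0309]
scene red 74 [230.3 183.1] [0.4719 0.1295 0.0244]
scene red 16 [199.8 213.5] [0.3212 0.1147 0.0134]
scene red 16 [171.  223.8] [0.2467 0.1464 0.0132]
```

View pics/c1.png

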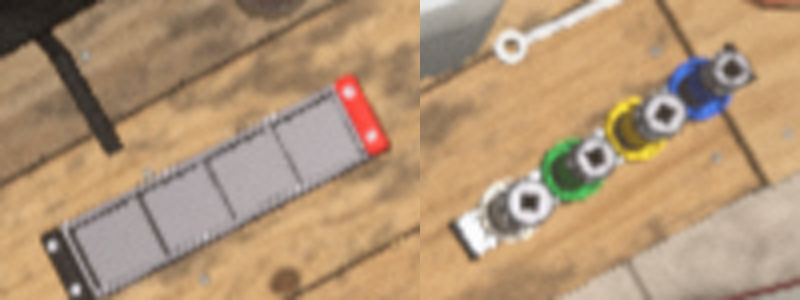

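The crop shows the wells in a row: the red cap at crop (360,115), the black cap at (70,265). On the rail the clip order matches the sockets: white, green, yellow, blue. Sizes agree with the task: socket spacing about 55 mm, tops at z≈0.099, red cap to tray centre 121 mm. Next I'll check clearance for the gripper body at each station.

```bash
cat >> h.py <<'E'
S={"blue":(.5361,-.337),"yellow":(.5057,-.2919),"green":(.4747,-.2455),"white":(.4441,-.2019)}
a=.495;yd=np.array([-np.sin(a),np.cos(a)]);C=np.array([.4202,.2433])
W={k:tuple((C+yd*s).round(4)) for k,s in zip(("white","green","yellow","blue"),(-.0825,-.0275,.0275,.0825))}
from scipy.spatial.transform import Rotation as Ro
def plan(*wps):
    """wps (x,y,z,yang); prints tool-frame deltas in cm and the wz turn, each from the one before (turn made first)"""
    s=ctrl.observe();R=Ro.from_rotvec(s["orientation"]);p=np.array(s["tcp_pos"]);m=R.as_matrix()
    psi=np.arctan2(m[1,0],m[0,0]);print("t",round(s["clock"],2),"p",p.round(4),"yang",round(psi-np.pi/2,3),"tilt",np.round(m[:2,2],4),"open",round(s["opening"],4),"F",np.round(s["ft_force"],1),"j6",round(s["joints"][5],2))
    for w in wps:
        ps=w[3]+np.pi/2;d=(ps-psi+np.pi)%(2*np.pi)-np.pi;psi=ps
        q=np.array(w[:3])-p;p=np.array(w[:3])
        x=np.array([np.cos(psi),np.sin(psi),0]);y=np.array([np.sin(psi),-np.cos(psi),0])
        print("->",w,"wz",round(-d,3),"xyz cm",np.round([q@x*100,q@y*100,-q[2]*100],2))
E
python3 - <<'E'
from h import *
print(W)
Q=np.vstack([cloud(n,np.load(n+"0.npy")).reshape(-1,3) for n in("top","scene")]);Q=Q[~np.isnan(Q).any(1)]
Q=Q[(Q[:,2]>.125)&(Q[:,2]<.33)]
for nm,c,ya in[("b",S["blue"],.2),("y",S["yellow"],0),("g",S["green"],-.2),("w",S["white"],-1.44),("W4",W["blue"],.2),("W3",W["yellow"],0),("W2",W["green"],-.2),("W1",W["white"],.2)]:
    r=Q[:,:2]-c;u=r@[np.cos(ya),np.sin(ya)];v=r@[-np.sin(ya),np.cos(ya)]
    gap=np.maximum(abs(u)-.094,abs(v)-.0375);i=np.argsort(gap)[5];print(nm,gap[i].round(3),Q[i].round(3))
for pt in[(.3,-.45),(.4,-.4),(.45,-.37)]:
    k=np.hypot(*(Q[:,:2]-pt).T)<.12;print(pt,k.sum(),Q[k][:3].round(2).tolist())
plan((*S["blue"],.2,.2),(*S["blue"],.056,.2))
E
```

```text
{'white': (np.float64(0.4594), np.float64(0.1707)), 'green': (np.float64(0.4333), np.float64(0.2191)), 'yellow': (np.float64(0.4071), np.float64(0.2675)), 'blue': (np.float64(0.381), np.float64(0.3159))}
b 0.106 [ 0.605 -0.177  0.137]
y 0.075 [ 0.59  -0.179  0.15 ]
g 0.048 [ 0.577 -0.179  0.13 ]
w 0.038 [ 0.503 -0.069  0.224]
W4 0.038 [0.495 0.415 0.293]
W3 0.039 [0.54  0.343 0.303]
W2 0.044 [0.585 0.271 0.138]
W1 0.044 [0.579 0.276 0.174]
(0.3, -0.45) 2527 [[0.31, -0.55, 0.31], [0.31, -0.56, 0.33], [0.31, -0.56, 0.33]]
(0.4, -0.4) 0 []
(0.45, -0.37) 0 []
t 0.1 p [ 0.2385 -0.495   0.2179] yang -1.122 tilt [-0.0004  0.0016] open 0.0931 F [0.5 0.3 0. ] j6 -0.2
-> (0.5361, -0.337, 0.2, 0.2) wz -1.322 xyz cm [ 9.58 32.3   1.79]
-> (0.5361, -0.337, 0.056, 0.2) wz -0.0 xyz cm [ 0.   0.  14.4]
```

{"fn": "send_rows", "kwargs": {
  "moves": [
    {"angular":[0,0,-0.12],"xyz":[0,0,0],"gripper":1},
    {"angular":[0,0,-0.12],"xyz":[0,0,0],"gripper":1},
    {"angular":[0,0,-0.12],"xyz":[0,0,0],"gripper":1},
    {"angular":[0,0,-0.12],"xyz":[0,0,0],"gripper":1},
    {"angular":[0,0,-0.12],"xyz":[0,0,0],"gripper":1}
  ],
  "squeeze": 25
}}

```text
clock: 0.52
tcp_pos: [0.2386, -0.4952, 0.2182]
orientation: [-2.714, -1.581, -0.001]
ft_force: [1.1, -1.1, 0.4]
opening: 0.0927
```

{"fn": "send_rows", "kwargs": {
  "moves": [
    {"angular":[0,0,-0.12],"xyz":[0,0,0],"gripper":1},
    {"angular":[0,0,-0.12],"xyz":[0,0,0],"gripper":1},
    {"angular":[0,0,-0.12],"xyz":[0,0,0],"gripper":1},
    {"angular":[0,0,-0.12],"xyz":[0,0,0],"gripper":1},
    {"angular":[0,0,-0.12],"xyz":[0,0,0],"gripper":1}
  ]
}}

```text
clock: 0.93
tcp_pos: [0.2386, -0.4952, 0.2182]
orientation: [-2.126, -2.312, -0.001]
ft_force: [0.4, 0.0, -0.3]
opening: 0.0929
```

{"fn": "send_rows", "kwargs": {
  "moves": [
    {"angular":[0,0,-0.12],"xyz":[0,0,0],"gripper":1},
    {"angular":[0,0,0],"xyz":[0.9,3.2,0],"gripper":1},
    {"angular":[0,0,0],"xyz":[0.9,3.2,0],"gripper":1},
    {"angular":[0,0,0],"xyz":[0.9,3.2,0],"gripper":1},
    {"angular":[0,0,0],"xyz":[0.9,3.2,0],"gripper":1}
  ]
}}

```text
clock: 1.35
tcp_pos: [0.3579, -0.4342, 0.2182]
orientation: [-1.992, -2.428, -0.001]
ft_force: [0.2, 0.1, 0.6]
opening: 0.0928
```

{"fn": "send_rows", "kwargs": {
  "moves": [
    {"angular":[0,0,0],"xyz":[1,3.2,0],"gripper":1},
    {"angular":[0,0,0],"xyz":[1,3.2,0],"gripper":1},
    {"angular":[0,0,0],"xyz":[1,3.2,0],"gripper":1},
    {"angular":[0,0,0],"xyz":[1,3.2,0],"gripper":1},
    {"angular":[0,0,0],"xyz":[1,3.2,0],"gripper":1}
  ]
}}

```text
clock: 1.77
tcp_pos: [0.5052, -0.3533, 0.2182]
orientation: [-1.99, -2.429, -0.0]
ft_force: [0.5, -0.8, -0.3]
opening: 0.0928
```

```bash
python3 -c "
from h import *
plan((*S['blue'],.2,.2),(*S['blue'],.056,.2))"
```

```text
t 1.77 p [ 0.5052 -0.3533  0.2182] yang 0.198 tilt [-0.0007  0.0007] open 0.0928 F [ 0.5 -0.8 -0.3] j6 -0.99
-> (0.5361, -0.337, 0.2, 0.2) wz -0.002 xyz cm [0.98 3.35 1.82]
-> (0.5361, -0.337, 0.056, 0.2) wz -0.0 xyz cm [ 0.   0.  14.4]
```

{"fn": "send_rows", "kwargs": {
  "moves": [
    {"angular":[0,0,0],"xyz":[1,3.3,0],"gripper":1},
    {"angular":[0,0,0],"xyz":[0,0,2.5],"gripper":1},
    {"angular":[0,0,0],"xyz":[0,0,2.5],"gripper":1},
    {"angular":[0,0,0],"xyz":[0,0,2.5],"gripper":1},
    {"angular":[0,0,0],"xyz":[0,0,2.5],"gripper":1}
  ]
}}

```text
clock: 2.18
tcp_pos: [0.5346, -0.3376, 0.1171]
orientation: [-1.989, -2.431, 0.0]
ft_force: [-0.0, 0.2, -0.7]
opening: 0.093
```

```bash
python3 - <<'E'
from h import *
plan((*S['blue'],.056,.2))
p,d=ctrl.grab_frame("scene");q,d=ctrl.grab_frame("top")
A=cv2.resize(p[130:280,300:500,::-1],None,fx=2,fy=2);B=cv2.resize(q[120:220,290:423,::-1],(400,300))
cv2.imwrite("pics/c2.png",np.hstack([A,B]))
E
```

```text
t 2.18 p [ 0.5346 -0.3376  0.1171] yang 0.199 tilt [-0.0006  0.0004] open 0.093 F [-0.   0.2 -0.7] j6 -0.94
-> (0.5361, -0.337, 0.056, 0.2) wz -0.001 xyz cm [0.02 0.16 6.11]
```

View pics/c2.png

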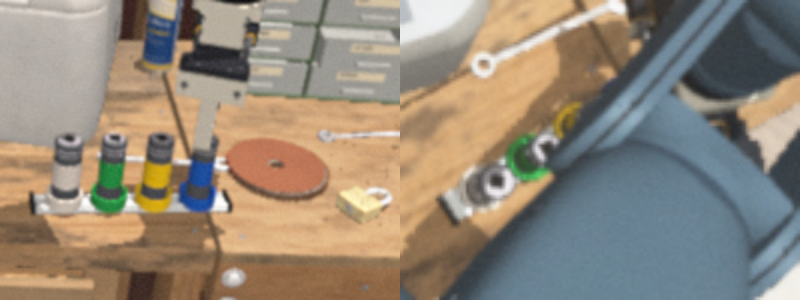

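The fingers straddle the blue socket in the scene view (crop about (205,130)). The top view is blocked by the arm. I'll go down and grip.

{"fn": "send_rows", "kwargs": {
  "moves": [
    {"angular":[0,0,0],"xyz":[0,0.1,2.1],"gripper":1},
    {"angular":[0,0,0],"xyz":[0,0,2],"gripper":1},
    {"angular":[0,0,0],"xyz":[0,0,2],"gripper":1},
    {"angular":[0,0,0],"xyz":[0,0,0],"gripper":0},
    {"angular":[0,0,0],"xyz":[0,0,0],"gripper":-0.3}
  ]
}}

```text
clock: 2.7
tcp_pos: [0.5353, -0.338, 0.058]
orientation: [-1.99, -2.429, -0.0]
ft_force: [0.1, -0.7, 0.1]
opening: 0.0842
```

{"fn": "send_rows", "kwargs": {
  "moves": [
    {"angular":[0,0,0],"xyz":[0,0,0],"gripper":-1},
    {"angular":[0,0,0],"xyz":[0,0,0],"gripper":-1},
    {"angular":[0,0,0],"xyz":[0,0,0],"gripper":-1},
    {"angular":[0,0,0],"xyz":[0,0,0],"gripper":-1},
    {"angular":[0,0,0],"xyz":[0,0,0],"gripper":-1}
  ],
  "squeeze": 25
}}

```text
clock: 3.12
tcp_pos: [0.5358, -0.3383, 0.0585]
orientation: [1.99, 2.429, -0.0]
ft_force: [-0.7, -0.0, -0.9]
opening: 0.0508
```

{"fn": "send_rows", "kwargs": {
  "moves": [
    {"angular":[0,0,0],"xyz":[0,0,0],"gripper":-1},
    {"angular":[0,0,0],"xyz":[0,0,0],"gripper":-1},
    {"angular":[0,0,0],"xyz":[0,0,0],"gripper":-1}
  ]
}}

```text
clock: 3.37
tcp_pos: [0.5357, -0.3381, 0.0578]
orientation: [1.991, 2.43, 0.0]
ft_force: [0.4, 0.4, 0.1]
opening: 0.0307
```

{"fn": "send_rows", "kwargs": {
  "moves": [
    {"angular":[0,0,0],"xyz":[0,0,0],"gripper":-1},
    {"angular":[0,0,0],"xyz":[0,0,0],"gripper":-1},
    {"angular":[0,0,0],"xyz":[0,0,-1],"gripper":-1},
    {"angular":[0,0,0],"xyz":[0,0,-2],"gripper":-1},
    {"angular":[0,0,0],"xyz":[0,0,-2],"gripper":-1}
  ]
}}

```text
clock: 3.78
tcp_pos: [0.5345, -0.3373, 0.1073]
orientation: [-1.989, -2.427, 0.0]
ft_force: [-0.1, 0.4, -1.5]
opening: 0.0273
```

{"fn": "send_rows", "kwargs": {
  "moves": [
    {"angular":[0,0,0],"xyz":[0,0,-2],"gripper":-1},
    {"angular":[0,0,0],"xyz":[0,0,-2],"gripper":-1},
    {"angular":[0,0,0],"xyz":[0,0,-2],"gripper":-1},
    {"angular":[0,0,0],"xyz":[0,0,-2],"gripper":-1}
  ]
}}

```text
clock: 4.12
tcp_pos: [0.5349, -0.3377, 0.1888]
orientation: [-1.99, -2.429, 0.0]
ft_force: [0.6, -0.6, -2.3]
opening: 0.0276
```

```bash
python3 -c "
from h import *
plan((.40,-.28,.19,.2),(.31,-.03,.19,.2),(*W['blue'],.19,.2),(*W['blue'],.055,.2))"
```

```text
t 4.12 p [ 0.5349 -0.3377  0.1888] yang 0.198 tilt [-0.001   0.0006] open 0.0276 F [ 0.6 -0.6 -2.3] j6 -0.94
-> (0.4, -0.28, 0.19, 0.2) wz -0.002 xyz cm [  8.34 -12.08  -0.12]
-> (0.31, -0.03, 0.19, 0.2) wz -0.0 xyz cm [26.29 -3.85 -0.  ]
-> (np.float64(0.381), np.float64(0.3159), 0.19, 0.2) wz -0.0 xyz cm [32.49 13.83 -0.  ]
-> (np.float64(0.381), np.float64(0.3159), 0.055, 0.2) wz -0.0 xyz cm [ 0.   0.  13.5]
```

{"fn": "send_rows", "kwargs": {
  "moves": [
    {"angular":[0,0,0],"xyz":[1.7,-2.4,0],"gripper":-1},
    {"angular":[0,0,0],"xyz":[1.7,-2.4,0],"gripper":-1},
    {"angular":[0,0,0],"xyz":[1.7,-2.4,0],"gripper":-1},
    {"angular":[0,0,0],"xyz":[1.7,-2.4,0],"gripper":-1},
    {"angular":[0,0,0],"xyz":[1.7,-2.4,0],"gripper":-1}
  ]
}}

```text
clock: 4.53
tcp_pos: [0.3994, -0.2773, 0.1878]
orientation: [-1.99, -2.43, 0.0]
ft_force: [0.0, 0.5, -1.9]
opening: 0.0274
```

{"fn": "send_rows", "kwargs": {
  "moves": [
    {"angular":[0,0,0],"xyz":[3.2,-0.5,0],"gripper":-1},
    {"angular":[0,0,0],"xyz":[3.2,-0.5,0],"gripper":-1},
    {"angular":[0,0,0],"xyz":[3.2,-0.5,0],"gripper":-1},
    {"angular":[0,0,0],"xyz":[3.2,-0.5,0],"gripper":-1},
    {"angular":[0,0,0],"xyz":[3.2,-0.5,0],"gripper":-1}
  ]
}}

```text
clock: 4.95
tcp_pos: [0.3439, -0.1249, 0.1879]
orientation: [-1.992, -2.429, 0.0]
ft_force: [0.6, -0.2, -1.4]
opening: 0.0274
```

{"fn": "send_rows", "kwargs": {
  "moves": [
    {"angular":[0,0,0],"xyz":[3.2,-0.4,0],"gripper":-1},
    {"angular":[0,0,0],"xyz":[3.2,-0.4,0],"gripper":-1},
    {"angular":[0,0,0],"xyz":[3.2,-0.4,0],"gripper":-1},
    {"angular":[0,0,0],"xyz":[3.2,1.4,0],"gripper":-1},
    {"angular":[0,0,0],"xyz":[3.2,1.4,0],"gripper":-1}
  ]
}}

```text
clock: 5.37
tcp_pos: [0.3282, 0.0349, 0.1883]
orientation: [1.992, 2.427, 0.0]
ft_force: [1.0, -0.3, -2.2]
opening: 0.0276
```

{"fn": "send_rows", "kwargs": {
  "moves": [
    {"angular":[0,0,0],"xyz":[3.2,1.4,0],"gripper":-1},
    {"angular":[0,0,0],"xyz":[3.2,1.4,0],"gripper":-1},
    {"angular":[0,0,0],"xyz":[3.2,1.4,0],"gripper":-1},
    {"angular":[0,0,0],"xyz":[3.2,1.4,0],"gripper":-1},
    {"angular":[0,0,0],"xyz":[3.2,1.4,0],"gripper":-1}
  ]
}}

```text
clock: 5.78
tcp_pos: [0.366, 0.2061, 0.1881]
orientation: [1.99, 2.43, -0.0]
ft_force: [2.1, -0.3, -2.1]
opening: 0.0275
```

```bash
python3 -c "
from h import *
plan((*W['blue'],.19,.2),(*W['blue'],.055,.2))"
```

```text
t 5.78 p [0.366  0.2061 0.1881] yang 0.199 tilt [ 0.0002 -0.0003] open 0.0275 F [ 2.1 -0.3 -2.1] j6 0.05
-> (np.float64(0.381), np.float64(0.3159), 0.19, 0.2) wz -0.001 xyz cm [10.46  3.65 -0.19]
-> (np.float64(0.381), np.float64(0.3159), 0.055, 0.2) wz -0.0 xyz cm [ 0.   0.  13.5]
```

{"fn": "send_rows", "kwargs": {
  "moves": [
    {"angular":[0,0,0],"xyz":[2.7,0.9,0],"gripper":-1},
    {"angular":[0,0,0],"xyz":[2.7,0.9,0],"gripper":-1},
    {"angular":[0,0,0],"xyz":[2.7,0.9,0],"gripper":-1},
    {"angular":[0,0,0],"xyz":[2.4,0.9,0],"gripper":-1},
    {"angular":[0,0,0],"xyz":[0,0,2],"gripper":-1}
  ]
}}

```text
clock: 6.2
tcp_pos: [0.3839, 0.3194, 0.1711]
orientation: [1.986, 2.431, 0.014]
ft_force: [0.8, 0.2, -2.5]
opening: 0.0275
```

{"fn": "send_rows", "kwargs": {
  "moves": [
    {"angular":[0,0,0],"xyz":[0,0,2],"gripper":-1},
    {"angular":[0,0,0],"xyz":[0,0,2],"gripper":-1},
    {"angular":[0,0,0],"xyz":[0,0,2],"gripper":-1},
    {"angular":[0,0,0],"xyz":[0,0,1],"gripper":-1},
    {"angular":[0,0,0],"xyz":[0,0,0],"gripper":-1}
  ]
}}

```text
clock: 6.62
tcp_pos: [0.3793, 0.3133, 0.0957]
orientation: [-1.99, -2.429, 0.008]
ft_force: [0.3, 0.0, -2.6]
opening: 0.0277
```

```bash
python3 - <<'E'
from h import *
plan((*W['blue'],.0535,.2))
p,d=ctrl.grab_frame("scene");q,d=ctrl.grab_frame("top")
A=cv2.resize(p[100:250,80:280,::-1],None,fx=2,fy=2);B=cv2.resize(q[120:240,90:250,::-1],(400,300))
cv2.imwrite("pics/c3.png",np.hstack([A,B]))
E
```

```text
t 6.62 p [0.3793 0.3133 0.0957] yang 0.198 tilt [-0.0046 -0.0024] open 0.0277 F [ 0.3  0.  -2.6] j6 0.27
-> (np.float64(0.381), np.float64(0.3159), 0.0535, 0.2) wz -0.002 xyz cm [0.22 0.22 4.22]
```

View pics/c3.png

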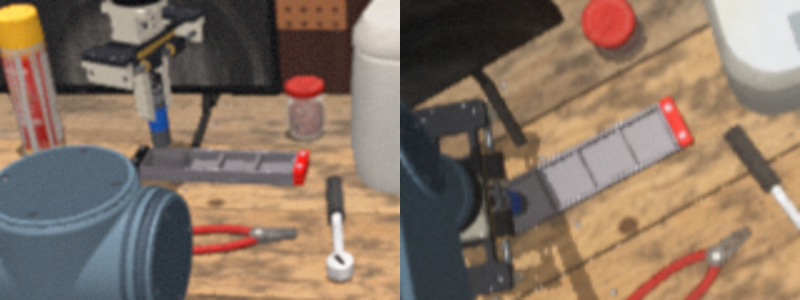

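The blue socket hangs over the last well, beside the hidden black cap (crop about (515,200)). I'll lower it and release.

{"fn": "send_rows", "kwargs": {
  "moves": [
    {"angular":[0,0,0],"xyz":[0.2,0.2,1],"gripper":-1},
    {"angular":[0,0,0],"xyz":[0,0,1],"gripper":-1},
    {"angular":[0,0,0],"xyz":[0,0,1],"gripper":-1},
    {"angular":[0,0,0],"xyz":[0,0,0.8],"gripper":-1},
    {"angular":[0,0,0],"xyz":[0,0,0.3],"gripper":-1}
  ]
}}

```text
clock: 7.13
tcp_pos: [0.3817, 0.3161, 0.055]
orientation: [-1.99, -2.429, 0.004]
ft_force: [0.3, -0.3, -1.8]
opening: 0.0272
```

{"fn": "send_rows", "kwargs": {
  "moves": [
    {"angular":[0,0,0],"xyz":[0,0,0],"gripper":-1},
    {"angular":[0,0,0],"xyz":[0,0,0],"gripper":-1}
  ]
}}

```text
clock: 7.3
tcp_pos: [0.3826, 0.3166, 0.0564]
orientation: [-1.991, -2.43, 0.001]
ft_force: [0.4, -0.9, -2.0]
opening: 0.0273
```

{"fn": "send_rows", "kwargs": {
  "moves": [
    {"angular":[0,0,0],"xyz":[0,0,0.2],"gripper":-1},
    {"angular":[0,0,0],"xyz":[0,0,0.1],"gripper":-1},
    {"angular":[0,0,0],"xyz":[0,0,0],"gripper":-1}
  ]
}}

```text
clock: 7.55
tcp_pos: [0.3828, 0.3167, 0.0538]
orientation: [1.991, 2.43, 0.001]
ft_force: [0.4, -0.1, -2.5]
opening: 0.0274
```

{"fn": "send_rows", "kwargs": {
  "moves": [
    {"angular":[0,0,0],"xyz":[0,0,0.1],"gripper":-0.3},
    {"angular":[0,0,0],"xyz":[0,0,0],"gripper":-0.2},
    {"angular":[0,0,0],"xyz":[0,0,0],"gripper":0},
    {"angular":[0,0,0],"xyz":[0,0,0],"gripper":0.4},
    {"angular":[0,0,0],"xyz":[0,0,0],"gripper":0.4}
  ]
}}

```text
clock: 7.97
tcp_pos: [0.3828, 0.3167, 0.0528]
orientation: [1.991, 2.43, 0.001]
ft_force: [0.2, 0.0, 0.4]
opening: 0.0528
```

{"fn": "send_rows", "kwargs": {
  "moves": [
    {"angular":[0,0,0],"xyz":[0,0,0],"gripper":0.4},
    {"angular":[0,0,0],"xyz":[0,0,0],"gripper":0.4},
    {"angular":[0,0,0],"xyz":[0,0,-1.5],"gripper":0.4},
    {"angular":[0,0,0],"xyz":[0,0,-2.5],"gripper":0.4},
    {"angular":[0,0,0],"xyz":[0,0,-2.5],"gripper":0.4}
  ]
}}

```text
clock: 8.38
tcp_pos: [0.3819, 0.3162, 0.1177]
orientation: [-1.99, -2.429, 0.004]
ft_force: [-0.7, -0.0, -0.2]
opening: 0.0649
```

{"fn": "send_rows", "kwargs": {
  "moves": [
    {"angular":[0,0,0],"xyz":[0,0,-2.5],"gripper":1},
    {"angular":[0,0,0],"xyz":[0,0,-2.5],"gripper":1},
    {"angular":[0,0,0],"xyz":[0,0,-2],"gripper":1}
  ]
}}

```text
clock: 8.63
tcp_pos: [0.383, 0.3169, 0.1897]
orientation: [1.99, 2.43, 0.002]
ft_force: [1.2, 0.3, 0.8]
opening: 0.0807
```

```bash
python3 - <<'E'
from h import *
plan((.31,-.03,.19,0),(.40,-.28,.19,0),(*S['yellow'],.19,0),(*S['yellow'],.0565,0))
p,d=ctrl.grab_frame("scene");q,d=ctrl.grab_frame("top")
A=cv2.resize(p[100:250,80:280,::-1],None,fx=2,fy=2);B=cv2.resize(q[120:240,90:250,::-1],(400,300))
cv2.imwrite("pics/c4.png",np.hstack([A,B]))
E
```

```text
t 8.63 p [0.383  0.3169 0.1897] yang 0.198 tilt [0.0015 0.0008] open 0.0807 F [1.2 0.3 0.8] j6 0.27
-> (0.31, -0.03, 0.19, 0) wz 0.198 xyz cm [-3.469e+01 -7.300e+00 -3.000e-02]
-> (0.4, -0.28, 0.19, 0) wz -0.0 xyz cm [-25.   9.  -0.]
-> (0.5057, -0.2919, 0.19, 0) wz -0.0 xyz cm [-1.19 10.57 -0.  ]
-> (0.5057, -0.2919, 0.0565, 0) wz -0.0 xyz cm [ 0.    0.   13.35]
```

View pics/c4.png

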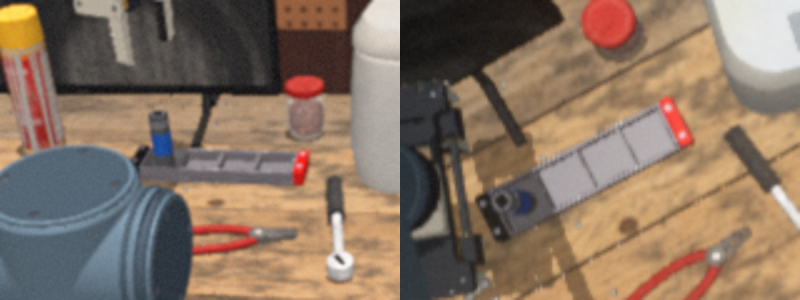

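Blue stands upright in the well beside the black cap (crop about (505,200) top view, (160,135) scene). Back for yellow.

{"fn": "send_rows", "kwargs": {
  "moves": [
    {"angular":[0,0,0.1],"xyz":[0,0,0],"gripper":1},
    {"angular":[0,0,0.1],"xyz":[0,0,0],"gripper":1},
    {"angular":[0,0,0],"xyz":[-3.5,-0.7,0],"gripper":1},
    {"angular":[0,0,0],"xyz":[-3.5,-0.7,0],"gripper":1},
    {"angular":[0,0,0],"xyz":[-3.5,-0.7,0],"gripper":1}
  ]
}}

```text
clock: 9.15
tcp_pos: [0.3602, 0.2107, 0.1862]
orientation: [-2.221, -2.221, 0.003]
ft_force: [1.0, -0.4, 0.1]
opening: 0.093
```

{"fn": "send_rows", "kwargs": {
  "moves": [
    {"angular":[0,0,0],"xyz":[-3.5,-0.7,0],"gripper":1},
    {"angular":[0,0,0],"xyz":[-3.5,-0.7,0],"gripper":1},
    {"angular":[0,0,0],"xyz":[-3.5,-0.7,0],"gripper":1},
    {"angular":[0,0,0],"xyz":[-3.5,-0.7,0],"gripper":1},
    {"angular":[0,0,0],"xyz":[-3.5,-0.7,0],"gripper":1}
  ]
}}

```text
clock: 9.57
tcp_pos: [0.3248, 0.0357, 0.1867]
orientation: [-2.222, -2.22, 0.001]
ft_force: [0.8, -0.4, -0.6]
opening: 0.0932
```

{"fn": "send_rows", "kwargs": {
  "moves": [
    {"angular":[0,0,0],"xyz":[-3.5,-0.7,0],"gripper":1},
    {"angular":[0,0,0],"xyz":[-3.2,-0.7,0],"gripper":1},
    {"angular":[0,0,0],"xyz":[-3.5,1.3,0],"gripper":1},
    {"angular":[0,0,0],"xyz":[-3.5,1.3,0],"gripper":1},
    {"angular":[0,0,0],"xyz":[-3.5,1.3,0],"gripper":1}
  ]
}}

```text
clock: 9.98
tcp_pos: [0.3502, -0.1369, 0.1869]
orientation: [-2.225, -2.218, -0.0]
ft_force: [1.2, 1.0, 1.2]
opening: 0.0928
```

{"fn": "send_rows", "kwargs": {
  "moves": [
    {"angular":[0,0,0],"xyz":[-3.6,1.3,0],"gripper":1},
    {"angular":[0,0,0],"xyz":[-3.6,1.3,0],"gripper":1},
    {"angular":[0,0,0],"xyz":[-3.6,1.3,0],"gripper":1},
    {"angular":[0,0,0],"xyz":[-3.7,1.3,0],"gripper":1},
    {"angular":[0,0,0],"xyz":[0,0,0],"gripper":1}
  ]
}}

```text
clock: 10.4
tcp_pos: [0.404, -0.2867, 0.186]
orientation: [2.226, 2.214, -0.002]
ft_force: [0.2, -0.8, 1.0]
opening: 0.0926
```

```bash
python3 -c "
from h import *
plan((*S['yellow'],.19,0),(*S['yellow'],.0565,0))"
```

```text
t 10.4 p [ 0.404  -0.2867  0.186 ] yang -0.005 tilt [ 0.0003 -0.0023] open 0.0926 F [ 0.2 -0.8  1. ] j6 -0.84
-> (0.5057, -0.2919, 0.19, 0) wz -0.005 xyz cm [-0.52 10.17 -0.4 ]
-> (0.5057, -0.2919, 0.0565, 0) wz -0.0 xyz cm [ 0.    0.   13.35]
```

{"fn": "send_rows", "kwargs": {
  "moves": [
    {"angular":[0,0,0],"xyz":[-0.2,3.4,0],"gripper":1},
    {"angular":[0,0,0],"xyz":[-0.2,3.4,0],"gripper":1},
    {"angular":[0,0,0],"xyz":[-0.1,3.4,0],"gripper":1},
    {"angular":[0,0,0],"xyz":[0,0,2.5],"gripper":1},
    {"angular":[0,0,0],"xyz":[0,0,2.5],"gripper":1}
  ]
}}

```text
clock: 10.82
tcp_pos: [0.5067, -0.2856, 0.1369]
orientation: [2.22, 2.219, 0.001]
ft_force: [0.1, 0.3, -1.0]
opening: 0.0931
```

{"fn": "send_rows", "kwargs": {
  "moves": [
    {"angular":[0,0,0],"xyz":[0,0,1],"gripper":1},
    {"angular":[0,0,0],"xyz":[0,0,0],"gripper":1}
  ]
}}

```text
clock: 10.98
tcp_pos: [0.5022, -0.2834, 0.1238]
orientation: [-2.218, -2.214, 0.001]
ft_force: [0.0, 0.1, 0.3]
opening: 0.0927
```

```bash
python3 -c "
from h import *
plan((*S['yellow'],.0575,0))"
```

```text
t 10.98 p [ 0.5022 -0.2834  0.1238] yang -0.002 tilt [-0.0061  0.0052] open 0.0927 F [0.  0.1 0.3] j6 -0.71
-> (0.5057, -0.2919, 0.0575, 0) wz -0.002 xyz cm [-0.85  0.35  6.63]
```

{"fn": "send_rows", "kwargs": {
  "moves": [
    {"angular":[0,0,0],"xyz":[0,0,0],"gripper":1},
    {"angular":[0,0,0],"xyz":[0,0,0],"gripper":1},
    {"angular":[0,0,0],"xyz":[0,0,0],"gripper":1}
  ]
}}

```text
clock: 11.23
tcp_pos: [0.505, -0.2862, 0.1293]
orientation: [2.222, 2.217, 0.0]
ft_force: [-0.5, 0.1, 0.7]
opening: 0.0926
```

```bash
python3 -c "
from h import *
plan((*S['yellow'],.0575,0))"
```

```text
t 11.23 p [ 0.505  -0.2862  0.1293] yang -0.002 tilt [ 0.0021 -0.0018] open 0.0926 F [-0.5  0.1  0.7] j6 -0.71
-> (0.5057, -0.2919, 0.0575, 0) wz -0.002 xyz cm [-0.57  0.07  7.18]
```

{"fn": "send_rows", "kwargs": {
  "moves": [
    {"angular":[0,0,0],"xyz":[-0.6,0.1,0],"gripper":1},
    {"angular":[0,0,0],"xyz":[0,0,1.5],"gripper":1},
    {"angular":[0,0,0],"xyz":[0,0,2],"gripper":1},
    {"angular":[0,0,0],"xyz":[0,0,2],"gripper":1},
    {"angular":[0,0,0],"xyz":[0,0,1.5],"gripper":0.5}
  ]
}}

```text
clock: 11.65
tcp_pos: [0.5055, -0.2922, 0.0574]
orientation: [2.223, 2.218, 0.0]
ft_force: [-0.1, -0.0, -0.3]
opening: 0.0894
```

{"fn": "send_rows", "kwargs": {
  "moves": [
    {"angular":[0,0,0],"xyz":[0,0,0],"gripper":0},
    {"angular":[0,0,0],"xyz":[0,0,0],"gripper":-0.2},
    {"angular":[0,0,0],"xyz":[0,0,0],"gripper":-1},
    {"angular":[0,0,0],"xyz":[0,0,0],"gripper":-1},
    {"angular":[0,0,0],"xyz":[0,0,0],"gripper":-1}
  ]
}}

```text
clock: 12.07
tcp_pos: [0.5063, -0.2923, 0.0591]
orientation: [2.222, 2.217, 0.0]
ft_force: [-0.6, 0.1, -0.1]
opening: 0.0573
```

{"fn": "send_rows", "kwargs": {
  "moves": [
    {"angular":[0,0,0],"xyz":[0,0,0],"gripper":-1},
    {"angular":[0,0,0],"xyz":[0,0,0],"gripper":-1},
    {"angular":[0,0,0],"xyz":[0,0,0],"gripper":-1},
    {"angular":[0,0,0],"xyz":[0,0,0],"gripper":-1},
    {"angular":[0,0,0],"xyz":[0,0,0],"gripper":-1}
  ]
}}

```text
clock: 12.48
tcp_pos: [0.5062, -0.2918, 0.058]
orientation: [2.223, 2.218, 0.001]
ft_force: [2.2, -0.2, 1.0]
opening: 0.0317
```

{"fn": "send_rows", "kwargs": {
  "moves": [
    {"angular":[0,0,0],"xyz":[0,0,0],"gripper":-1},
    {"angular":[0,0,0],"xyz":[0,0,-1],"gripper":-1},
    {"angular":[0,0,0],"xyz":[0,0,-2],"gripper":-1},
    {"angular":[0,0,0],"xyz":[0,0,-2.5],"gripper":-1},
    {"angular":[0,0,0],"xyz":[0,0,-2.5],"gripper":-1}
  ]
}}

```text
clock: 12.9
tcp_pos: [0.5041, -0.2907, 0.1373]
orientation: [-2.22, -2.216, 0.001]
ft_force: [-0.4, 0.2, -2.0]
opening: 0.0314
```

{"fn": "send_rows", "kwargs": {
  "moves": [
    {"angular":[0,0,0],"xyz":[0,0,-2.5],"gripper":-1},
    {"angular":[0,0,0],"xyz":[0,0,-2.5],"gripper":-1},
    {"angular":[0,0,0],"xyz":[0,0,0],"gripper":-1},
    {"angular":[0,0,0],"xyz":[0,0,0],"gripper":-1}
  ]
}}

```text
clock: 13.23
tcp_pos: [0.5055, -0.2918, 0.1884]
orientation: [2.223, 2.218, -0.0]
ft_force: [-0.5, 0.2, -1.9]
opening: 0.0315
```

```bash
python3 -c "
from h import *
plan((.40,-.28,.19,0),(.31,-.03,.19,0),(*W['yellow'],.19,0),(*W['yellow'],.055,0))"
```

```text
t 13.23 p [ 0.5055 -0.2918  0.1884] yang -0.002 tilt [ 0.0009 -0.0012] open 0.0315 F [-0.5  0.2 -1.9] j6 -0.71
-> (0.4, -0.28, 0.19, 0) wz -0.002 xyz cm [  1.18 -10.55  -0.16]
-> (0.31, -0.03, 0.19, 0) wz -0.0 xyz cm [25. -9. -0.]
-> (np.float64(0.4071), np.float64(0.2675), 0.19, 0) wz -0.0 xyz cm [29.75  9.71 -0.  ]
-> (np.float64(0.4071), np.float64(0.2675), 0.055, 0) wz -0.0 xyz cm [ 0.   0.  13.5]
```

{"fn": "send_rows", "kwargs": {
  "moves": [
    {"angular":[0,0,0],"xyz":[0.4,-3.5,0],"gripper":-1},
    {"angular":[0,0,0],"xyz":[0.4,-3.5,0],"gripper":-1},
    {"angular":[0,0,0],"xyz":[0.4,-3.5,0],"gripper":-1},
    {"angular":[0,0,0],"xyz":[3.6,-1.3,0],"gripper":-1},
    {"angular":[0,0,0],"xyz":[3.6,-1.3,0],"gripper":-1}
  ]
}}

```text
clock: 13.65
tcp_pos: [0.3715, -0.2065, 0.1851]
orientation: [-2.225, -2.21, 0.001]
ft_force: [-0.2, 1.6, -1.6]
opening: 0.0315
```

{"fn": "send_rows", "kwargs": {
  "moves": [
    {"angular":[0,0,0],"xyz":[3.6,-1.3,0],"gripper":-1},
    {"angular":[0,0,0],"xyz":[3.6,-1.3,0],"gripper":-1},
    {"angular":[0,0,0],"xyz":[3.6,-1.3,0],"gripper":-1},
    {"angular":[0,0,0],"xyz":[3.5,-1.3,0],"gripper":-1},
    {"angular":[0,0,0],"xyz":[3.5,-1.2,0],"gripper":-1}
  ]
}}

```text
clock: 14.07
tcp_pos: [0.3082, -0.0271, 0.1856]
orientation: [-2.222, -2.215, 0.002]
ft_force: [0.8, 0.8, -2.3]
opening: 0.0315
```

{"fn": "send_rows", "kwargs": {
  "moves": [
    {"angular":[0,0,0],"xyz":[3.3,1.1,0],"gripper":-1},
    {"angular":[0,0,0],"xyz":[3.3,1.1,0],"gripper":-1},
    {"angular":[0,0,0],"xyz":[3.3,1.1,0],"gripper":-1},
    {"angular":[0,0,0],"xyz":[3.3,1.1,0],"gripper":-1},
    {"angular":[0,0,0],"xyz":[3.3,1.1,0],"gripper":-1}
  ]
}}

```text
clock: 14.48
tcp_pos: [0.3646, 0.1374, 0.1857]
orientation: [-2.222, -2.218, 0.005]
ft_force: [1.0, 0.2, -2.6]
opening: 0.0316
```

{"fn": "send_rows", "kwargs": {
  "moves": [
    {"angular":[0,0,0],"xyz":[3.3,1.1,0],"gripper":-1},
    {"angular":[0,0,0],"xyz":[3.3,1.1,0],"gripper":-1},
    {"angular":[0,0,0],"xyz":[3.3,1,0],"gripper":-1},
    {"angular":[0,0,0],"xyz":[3.3,1,0],"gripper":-1},
    {"angular":[0,0,0],"xyz":[0,0,0],"gripper":-1}
  ]
}}

```text
clock: 14.9
tcp_pos: [0.4086, 0.272, 0.1852]
orientation: [-2.218, -2.221, 0.001]
ft_force: [0.3, -0.3, -1.7]
opening: 0.0318
```

{"fn": "send_rows", "kwargs": {
  "moves": [
    {"angular":[0,0,0],"xyz":[0,0,0],"gripper":-1},
    {"angular":[0,0,0],"xyz":[0,0,0],"gripper":-1}
  ]
}}

```text
clock: 15.07
tcp_pos: [0.4069, 0.2668, 0.1856]
orientation: [-2.222, -2.219, 0.007]
ft_force: [-0.2, -0.6, -2.6]
opening: 0.0316
```

```bash
python3 -c "
from h import *
plan((*W['yellow'],.19,0),(*W['yellow'],.053,0))"
```

```text
t 15.07 p [0.4069 0.2668 0.1856] yang -0.001 tilt [-0.0044 -0.0022] open 0.0316 F [-0.2 -0.6 -2.6] j6 0.35
-> (np.float64(0.4071), np.float64(0.2675), 0.19, 0) wz -0.001 xyz cm [ 0.07  0.02 -0.44]
-> (np.float64(0.4071), np.float64(0.2675), 0.053, 0) wz -0.0 xyz cm [ 0.   0.  13.7]
```

{"fn": "send_rows", "kwargs": {
  "moves": [
    {"angular":[0,0,0],"xyz":[0,0,2.5],"gripper":-1},
    {"angular":[0,0,0],"xyz":[0,0,2.5],"gripper":-1},
    {"angular":[0,0,0],"xyz":[0,0,2.5],"gripper":-1},
    {"angular":[0,0,0],"xyz":[0,0,2],"gripper":-1},
    {"angular":[0,0,0],"xyz":[0,0,1.5],"gripper":-1}
  ]
}}

```text
clock: 15.48
tcp_pos: [0.4067, 0.2654, 0.0754]
orientation: [-2.225, -2.216, 0.006]
ft_force: [-0.1, -0.4, -1.5]
opening: 0.0318
```

{"fn": "send_rows", "kwargs": {
  "moves": [
    {"angular":[0,0,0],"xyz":[0,0,1],"gripper":-1},
    {"angular":[0,0,0],"xyz":[0,0,0.7],"gripper":-1},
    {"angular":[0,0,0],"xyz":[0,0,0],"gripper":-1},
    {"angular":[0,0,0],"xyz":[0,0,0],"gripper":-1},
    {"angular":[0,0,0],"xyz":[0,0,0],"gripper":-1}
  ]
}}

```text
clock: 15.9
tcp_pos: [0.4093, 0.2676, 0.0616]
orientation: [2.223, 2.218, 0.002]
ft_force: [0.8, 0.3, -1.6]
opening: 0.032
```

{"fn": "send_rows", "kwargs": {
  "moves": [
    {"angular":[0,0,0],"xyz":[0,0,0.4],"gripper":-1},
    {"angular":[0,0,0],"xyz":[0,0,0.3],"gripper":-1},
    {"angular":[0,0,0],"xyz":[0,0,0],"gripper":-1},
    {"angular":[0,0,0],"xyz":[0,0,0],"gripper":-1},
    {"angular":[0,0,0],"xyz":[0,0,0],"gripper":-1}
  ]
}}

```text
clock: 16.32
tcp_pos: [0.4086, 0.2677, 0.0537]
orientation: [2.223, 2.219, 0.0]
ft_force: [-0.6, 0.9, -2.3]
opening: 0.0318
```

{"fn": "send_rows", "kwargs": {
  "moves": [
    {"angular":[0,0,0],"xyz":[0,0,0.1],"gripper":-0.2},
    {"angular":[0,0,0],"xyz":[0,0,0],"gripper":0},
    {"angular":[0,0,0],"xyz":[0,0,0],"gripper":0.4},
    {"angular":[0,0,0],"xyz":[0,0,0],"gripper":0.4},
    {"angular":[0,0,0],"xyz":[0,0,0],"gripper":0.4}
  ]
}}

```text
clock: 16.73
tcp_pos: [0.4088, 0.2677, 0.0528]
orientation: [2.224, 2.219, 0.001]
ft_force: [0.2, 0.4, 0.7]
opening: 0.0594
```

{"fn": "send_rows", "kwargs": {
  "moves": [
    {"angular":[0,0,0],"xyz":[0,0,0],"gripper":0.4},
    {"angular":[0,0,0],"xyz":[0,0,0],"gripper":0.4},
    {"angular":[0,0,0],"xyz":[0,0,-1.5],"gripper":0.4},
    {"angular":[0,0,0],"xyz":[0,0,-2.5],"gripper":0.4},
    {"angular":[0,0,0],"xyz":[0,0,-2.5],"gripper":0.4}
  ]
}}

```text
clock: 17.15
tcp_pos: [0.4077, 0.2673, 0.1177]
orientation: [-2.223, -2.218, 0.004]
ft_force: [1.0, 0.7, -0.2]
opening: 0.0653
```

{"fn": "send_rows", "kwargs": {
  "moves": [
    {"angular":[0,0,0],"xyz":[0,0,-2.5],"gripper":1},
    {"angular":[0,0,0],"xyz":[0,0,-2.5],"gripper":1},
    {"angular":[0,0,0],"xyz":[0,0,-2],"gripper":1},
    {"angular":[0,0,0.1],"xyz":[0,0,0],"gripper":1},
    {"angular":[0,0,0.1],"xyz":[0,0,0],"gripper":1}
  ]
}}

```text
clock: 17.57
tcp_pos: [0.4096, 0.268, 0.1894]
orientation: [2.438, 1.98, 0.006]
ft_force: [-0.3, -0.5, -0.0]
opening: 0.0918
```

```bash
python3 - <<'E'
from h import *
plan((.31,-.03,.19,-.2),(.38,-.28,.19,-.2),(*S['green'],.19,-.2),(*S['green'],.0575,-.2))
p,d=ctrl.grab_frame("scene");q,d=ctrl.grab_frame("top")
A=cv2.resize(p[100:250,80:280,::-1],None,fx=2,fy=2);B=cv2.resize(q[120:240,90:250,::-1],(400,300))
cv2.imwrite("pics/c5.png",np.hstack([A,B]))
E
```

```text
t 17.57 p [0.4096 0.268  0.1894] yang -0.206 tilt [0.0035 0.0013] open 0.0918 F [-0.3 -0.5 -0. ] j6 0.56
-> (0.31, -0.03, 0.19, -0.2) wz -0.006 xyz cm [-31.19  -3.84  -0.06]
-> (0.38, -0.28, 0.19, -0.2) wz -0.0 xyz cm [-23.11  11.83  -0.  ]
-> (0.4747, -0.2455, 0.19, -0.2) wz -0.0 xyz cm [ 5.26  8.6  -0.  ]
-> (0.4747, -0.2455, 0.0575, -0.2) wz -0.0 xyz cm [ 0.    0.   13.25]
```

View pics/c5.png

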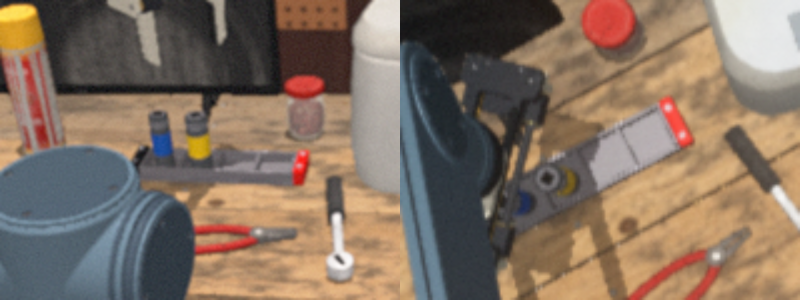

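Blue and yellow both stand in the first two wells from the black end (scene crop x≈160, 198). Now green.

{"fn": "send_rows", "kwargs": {
  "moves": [
    {"angular":[0,0,0],"xyz":[-3.5,-0.4,0],"gripper":1},
    {"angular":[0,0,0],"xyz":[-3.5,-0.4,0],"gripper":1},
    {"angular":[0,0,0],"xyz":[-3.5,-0.4,0],"gripper":1},
    {"angular":[0,0,0],"xyz":[-3.5,-0.4,0],"gripper":1},
    {"angular":[0,0,0],"xyz":[-3.5,-0.4,0],"gripper":1}
  ]
}}

```text
clock: 18.08
tcp_pos: [0.3528, 0.0991, 0.1873]
orientation: [-2.429, -1.992, 0.001]
ft_force: [1.3, -1.2, 0.1]
opening: 0.0928
```

{"fn": "send_rows", "kwargs": {
  "moves": [
    {"angular":[0,0,0],"xyz":[-3.5,-0.4,0],"gripper":1},
    {"angular":[0,0,0],"xyz":[-3.4,-0.4,0],"gripper":1},
    {"angular":[0,0,0],"xyz":[-3.4,-0.5,0],"gripper":1},
    {"angular":[0,0,0],"xyz":[-3.4,-0.5,0],"gripper":1},
    {"angular":[0,0,0],"xyz":[-3.3,1.7,0],"gripper":1}
  ]
}}

```text
clock: 18.5
tcp_pos: [0.3153, -0.066, 0.1872]
orientation: [-2.428, -1.99, 0.001]
ft_force: [1.5, 1.2, 0.0]
opening: 0.0929
```

{"fn": "send_rows", "kwargs": {
  "moves": [
    {"angular":[0,0,0],"xyz":[-3.3,1.7,0],"gripper":1},
    {"angular":[0,0,0],"xyz":[-3.3,1.7,0],"gripper":1},
    {"angular":[0,0,0],"xyz":[-3.3,1.7,0],"gripper":1},
    {"angular":[0,0,0],"xyz":[-3.3,1.7,0],"gripper":1},
    {"angular":[0,0,0],"xyz":[-3.3,1.7,0],"gripper":1}
  ]
}}

```text
clock: 18.92
tcp_pos: [0.3688, -0.2467, 0.1873]
orientation: [-2.431, -1.989, -0.0]
ft_force: [0.6, 1.1, 0.4]
opening: 0.0928
```

{"fn": "send_rows", "kwargs": {
  "moves": [
    {"angular":[0,0,0],"xyz":[-3.3,1.7,0],"gripper":1},
    {"angular":[0,0,0],"xyz":[1.7,2.9,0],"gripper":1},
    {"angular":[0,0,0],"xyz":[1.8,2.9,0],"gripper":1},
    {"angular":[0,0,0],"xyz":[1.8,2.8,0],"gripper":1},
    {"angular":[0,0,0],"xyz":[0,0,2.5],"gripper":1}
  ]
}}

```text
clock: 19.33
tcp_pos: [0.4806, -0.2468, 0.166]
orientation: [2.422, 1.986, 0.007]
ft_force: [0.5, -1.0, -0.7]
opening: 0.0928
```

{"fn": "send_rows", "kwargs": {
  "moves": [
    {"angular":[0,0,0],"xyz":[0,0,2.5],"gripper":1},
    {"angular":[0,0,0],"xyz":[0,0,0.5],"gripper":1},
    {"angular":[0,0,0],"xyz":[0,0,0],"gripper":1},
    {"angular":[0,0,0],"xyz":[0,0,0],"gripper":1},
    {"angular":[0,0,0],"xyz":[0,0,0],"gripper":1}
  ]
}}

```text
clock: 19.75
tcp_pos: [0.4744, -0.2467, 0.134]
orientation: [2.432, 1.985, 0.001]
ft_force: [-0.1, -0.1, 0.9]
opening: 0.093
```

```bash
python3 -c "
from h import *
plan((*S['green'],.0575,-.2))"
```

```text
t 19.75 p [ 0.4744 -0.2467  0.134 ] yang -0.202 tilt [ 0.0017 -0.0013] open 0.093 F [-0.1 -0.1  0.9] j6 -0.49
-> (0.4747, -0.2455, 0.0575, -0.2) wz -0.002 xyz cm [0.12 0.01 7.65]
```

{"fn": "send_rows", "kwargs": {
  "moves": [
    {"angular":[0,0,0],"xyz":[0.1,0,1.5],"gripper":1},
    {"angular":[0,0,0],"xyz":[0,0,2],"gripper":1},
    {"angular":[0,0,0],"xyz":[0,0,2],"gripper":1},
    {"angular":[0,0,0],"xyz":[0,0,1.6],"gripper":1},
    {"angular":[0,0,0],"xyz":[0,0,0.5],"gripper":0.5}
  ]
}}

```text
clock: 20.17
tcp_pos: [0.4735, -0.2449, 0.0559]
orientation: [-2.433, -1.985, 0.0]
ft_force: [0.0, -0.4, -0.2]
opening: 0.0896
```

{"fn": "send_rows", "kwargs": {
  "moves": [
    {"angular":[0,0,0],"xyz":[0,0,0],"gripper":0},
    {"angular":[0,0,0],"xyz":[0,0,0],"gripper":-0.2},
    {"angular":[0,0,0],"xyz":[0,0,0],"gripper":-1},
    {"angular":[0,0,0],"xyz":[0,0,0],"gripper":-1},
    {"angular":[0,0,0],"xyz":[0,0,0],"gripper":-1}
  ]
}}

```text
clock: 20.58
tcp_pos: [0.4747, -0.2454, 0.0577]
orientation: [2.432, 1.985, 0.001]
ft_force: [0.6, -0.6, 0.1]
opening: 0.0573
```

{"fn": "send_rows", "kwargs": {
  "moves": [
    {"angular":[0,0,0],"xyz":[0,0,0],"gripper":-1},
    {"angular":[0,0,0],"xyz":[0,0,0],"gripper":-1},
    {"angular":[0,0,0],"xyz":[0,0,0],"gripper":-1},
    {"angular":[0,0,0],"xyz":[0,0,0],"gripper":-1},
    {"angular":[0,0,0],"xyz":[0,0,0],"gripper":-1}
  ]
}}

```text
clock: 21.0
tcp_pos: [0.4749, -0.2454, 0.0568]
orientation: [2.433, 1.985, 0.001]
ft_force: [2.7, -0.1, -2.1]
opening: 0.0295
```

{"fn": "send_rows", "kwargs": {
  "moves": [
    {"angular":[0,0,0],"xyz":[0,0,0],"gripper":-1}
  ]
}}

```text
clock: 21.08
tcp_pos: [0.4749, -0.2454, 0.0569]
orientation: [2.433, 1.985, 0.001]
ft_force: [3.5, -1.1, -0.4]
opening: 0.0299
```

{"fn": "send_rows", "kwargs": {
  "moves": [
    {"angular":[0,0,0],"xyz":[0,0,0],"gripper":-1},
    {"angular":[0,0,0],"xyz":[0,0,-1],"gripper":-1},
    {"angular":[0,0,0],"xyz":[0,0,-2],"gripper":-1},
    {"angular":[0,0,0],"xyz":[0,0,-2.5],"gripper":-1},
    {"angular":[0,0,0],"xyz":[0,0,-2.5],"gripper":-1}
  ]
}}

```text
clock: 21.5
tcp_pos: [0.4726, -0.2439, 0.1365]
orientation: [-2.431, -1.984, 0.002]
ft_force: [-0.6, -0.5, -2.2]
opening: 0.0298
```

{"fn": "send_rows", "kwargs": {
  "moves": [
    {"angular":[0,0,0],"xyz":[0,0,-2.5],"gripper":-1},
    {"angular":[0,0,0],"xyz":[0,0,-2.5],"gripper":-1},
    {"angular":[0,0,0],"xyz":[0,0,0],"gripper":-1},
    {"angular":[0,0,0],"xyz":[0,0,0],"gripper":-1}
  ]
}}

```text
clock: 21.83
tcp_pos: [0.4741, -0.2451, 0.1874]
orientation: [2.433, 1.985, -0.0]
ft_force: [0.9, -0.3, -1.6]
opening: 0.0296
```

```bash
python3 -c "
from h import *
plan((.38,-.28,.19,-.2),(.31,-.03,.19,-.2),(.36,.16,.19,-.2),(*W['green'],.19,-.2),(*W['green'],.052,-.2))"
```

```text
t 21.83 p [ 0.4741 -0.2451  0.1874] yang -0.202 tilt [ 0.0009 -0.0011] open 0.0296 F [ 0.9 -0.3 -1.6] j6 -0.48
-> (0.38, -0.28, 0.19, -0.2) wz -0.002 xyz cm [-5.29 -8.53 -0.26]
-> (0.31, -0.03, 0.19, -0.2) wz -0.0 xyz cm [ 23.11 -11.83  -0.  ]
-> (0.36, 0.16, 0.19, -0.2) wz -0.0 xyz cm [19.61  1.13 -0.  ]
-> (np.float64(0.4333), np.float64(0.2191), 0.19, -0.2) wz -0.0 xyz cm [ 7.25  6.01 -0.  ]
-> (np.float64(0.4333), np.float64(0.2191), 0.052, -0.2) wz -0.0 xyz cm [ 0.   0.  13.8]
```

{"fn": "send_rows", "kwargs": {
  "moves": [
    {"angular":[0,0,0],"xyz":[-1.8,-2.9,0],"gripper":-1},
    {"angular":[0,0,0],"xyz":[-1.8,-2.8,0],"gripper":-1},
    {"angular":[0,0,0],"xyz":[-1.7,-2.8,0],"gripper":-1},
    {"angular":[0,0,0],"xyz":[3.3,-1.7,0],"gripper":-1},
    {"angular":[0,0,0],"xyz":[3.3,-1.7,0],"gripper":-1}
  ]
}}

```text
clock: 22.25
tcp_pos: [0.3571, -0.2089, 0.1843]
orientation: [-2.437, -1.975, 0.001]
ft_force: [1.1, 1.4, -2.6]
opening: 0.0292
```

{"fn": "send_rows", "kwargs": {
  "moves": [
    {"angular":[0,0,0],"xyz":[3.3,-1.7,0],"gripper":-1},
    {"angular":[0,0,0],"xyz":[3.3,-1.7,0],"gripper":-1},
    {"angular":[0,0,0],"xyz":[3.3,-1.7,0],"gripper":-1},
    {"angular":[0,0,0],"xyz":[3.3,-1.7,0],"gripper":-1},
    {"angular":[0,0,0],"xyz":[3.3,-1.6,0],"gripper":-1}
  ]
}}

```text
clock: 22.67
tcp_pos: [0.3083, -0.0278, 0.1847]
orientation: [-2.432, -1.982, 0.003]
ft_force: [0.5, 0.9, -1.6]
opening: 0.0299
```

{"fn": "send_rows", "kwargs": {
  "moves": [
    {"angular":[0,0,0],"xyz":[3.3,0.2,0],"gripper":-1},
    {"angular":[0,0,0],"xyz":[3.3,0.2,0],"gripper":-1},
    {"angular":[0,0,0],"xyz":[3.3,0.2,0],"gripper":-1},
    {"angular":[0,0,0],"xyz":[3.3,0.2,0],"gripper":-1},
    {"angular":[0,0,0],"xyz":[3.2,0.2,0],"gripper":-1}
  ]
}}

```text
clock: 23.08
tcp_pos: [0.3519, 0.1305, 0.1849]
orientation: [-2.432, -1.985, 0.005]
ft_force: [0.8, -0.1, -1.5]
opening: 0.0296
```

{"fn": "send_rows", "kwargs": {
  "moves": [
    {"angular":[0,0,0],"xyz":[3.2,0.1,0],"gripper":-1},
    {"angular":[0,0,0],"xyz":[2.4,2,0],"gripper":-1},
    {"angular":[0,0,0],"xyz":[2.4,2,0],"gripper":-1},
    {"angular":[0,0,0],"xyz":[2.4,2,0],"gripper":-1},
    {"angular":[0,0,0],"xyz":[0,0,0],"gripper":-1}
  ]
}}

```text
clock: 23.5
tcp_pos: [0.4368, 0.221, 0.1842]
orientation: [-2.432, -1.987, 0.001]
ft_force: [1.2, -0.4, -0.7]
opening: 0.0298
```

{"fn": "send_rows", "kwargs": {
  "moves": [
    {"angular":[0,0,0],"xyz":[0,0,0],"gripper":-1},
    {"angular":[0,0,0],"xyz":[0,0,0],"gripper":-1},
    {"angular":[0,0,0],"xyz":[0,0,0],"gripper":-1}
  ]
}}

```text
clock: 23.75
tcp_pos: [0.4326, 0.2176, 0.1856]
orientation: [-2.434, -1.985, 0.005]
ft_force: [-0.1, -0.1, -1.8]
opening: 0.0296
```

```bash
python3 -c "
from h import *
plan((*W['green'],.052,-.2))"
```

```text
t 23.75 p [0.4326 0.2176 0.1856] yang -0.202 tilt [-0.003 -0.001] open 0.0296 F [-0.1 -0.1 -1.8] j6 0.44
-> (np.float64(0.4333), np.float64(0.2191), 0.052, -0.2) wz -0.002 xyz cm [ 0.16  0.04 13.36]
```

{"fn": "send_rows", "kwargs": {
  "moves": [
    {"angular":[0,0,0],"xyz":[0.1,0,2.5],"gripper":-1},
    {"angular":[0,0,0],"xyz":[0,0,2.5],"gripper":-1},
    {"angular":[0,0,0],"xyz":[0,0,2.5],"gripper":-1},
    {"angular":[0,0,0],"xyz":[0,0,2],"gripper":-1},
    {"angular":[0,0,0],"xyz":[0,0,1.5],"gripper":-1}
  ]
}}

```text
clock: 24.17
tcp_pos: [0.4325, 0.2183, 0.0751]
orientation: [-2.434, -1.984, 0.004]
ft_force: [0.2, -0.3, -1.9]
opening: 0.0295
```

{"fn": "send_rows", "kwargs": {
  "moves": [
    {"angular":[0,0,0],"xyz":[0,0,1],"gripper":-1},
    {"angular":[0,0,0],"xyz":[0,0,0.9],"gripper":-1},
    {"angular":[0,0,0],"xyz":[0,0,0],"gripper":-1},
    {"angular":[0,0,0],"xyz":[0,0,0],"gripper":-1},
    {"angular":[0,0,0],"xyz":[0,0,0],"gripper":-1}
  ]
}}

```text
clock: 24.58
tcp_pos: [0.4351, 0.2195, 0.0586]
orientation: [2.434, 1.985, 0.002]
ft_force: [0.9, 0.9, -1.7]
opening: 0.0292
```

{"fn": "send_rows", "kwargs": {
  "moves": [
    {"angular":[0,0,0],"xyz":[0,0,0],"gripper":-1}
  ]
}}

```text
clock: 24.67
tcp_pos: [0.4353, 0.2197, 0.0586]
orientation: [2.433, 1.986, 0.003]
ft_force: [0.3, 0.2, -2.1]
opening: 0.029
```

{"fn": "send_rows", "kwargs": {
  "moves": [
    {"angular":[0,0,0],"xyz":[0,0,0.3],"gripper":-1},
    {"angular":[0,0,0],"xyz":[0,0,0.3],"gripper":-1},
    {"angular":[0,0,0],"xyz":[0,0,0],"gripper":-1},
    {"angular":[0,0,0],"xyz":[0,0,0],"gripper":-1}
  ]
}}

```text
clock: 25.0
tcp_pos: [0.4348, 0.2195, 0.0518]
orientation: [2.434, 1.986, 0.001]
ft_force: [0.8, -0.2, -0.2]
opening: 0.0291
```

{"fn": "send_rows", "kwargs": {
  "moves": [
    {"angular":[0,0,0],"xyz":[0,0,0.1],"gripper":-0.2},
    {"angular":[0,0,0],"xyz":[0,0,0],"gripper":0},
    {"angular":[0,0,0],"xyz":[0,0,0],"gripper":0.4},
    {"angular":[0,0,0],"xyz":[0,0,0],"gripper":0.4},
    {"angular":[0,0,0],"xyz":[0,0,0],"gripper":0.4}
  ]
}}

```text
clock: 25.42
tcp_pos: [0.4344, 0.2195, 0.0507]
orientation: [-2.434, -1.986, 0.0]
ft_force: [0.2, -0.1, 0.2]
opening: 0.0583
```

{"fn": "send_rows", "kwargs": {
  "moves": [
    {"angular":[0,0,0],"xyz":[0,0,0],"gripper":0.4},
    {"angular":[0,0,0],"xyz":[0,0,0],"gripper":0.4},
    {"angular":[0,0,0],"xyz":[0,0,-1.5],"gripper":0.4},
    {"angular":[0,0,0],"xyz":[0,0,-2.5],"gripper":0.4},
    {"angular":[0,0,0],"xyz":[0,0,-2.5],"gripper":0.4}
  ]
}}

```text
clock: 25.83
tcp_pos: [0.4335, 0.2192, 0.1157]
orientation: [-2.433, -1.985, 0.004]
ft_force: [-0.2, -0.5, -0.0]
opening: 0.065
```

{"fn": "send_rows", "kwargs": {
  "moves": [
    {"angular":[0,0,0],"xyz":[0,0,-2.5],"gripper":1},
    {"angular":[0,0,0],"xyz":[0,0,-2.5],"gripper":1},
    {"angular":[0,0,0],"xyz":[0,0,-2],"gripper":1},
    {"angular":[0,0,0],"xyz":[0,0,0],"gripper":1},
    {"angular":[0,0,0],"xyz":[0,0,0],"gripper":1}
  ]
}}

```text
clock: 26.25
tcp_pos: [0.4351, 0.2196, 0.1866]
orientation: [2.433, 1.985, 0.004]
ft_force: [-0.0, 0.5, -0.6]
opening: 0.0913
```

```bash
python3 - <<'E'
from h import *
plan((.36,.16,.19,-.2),(.31,-.03,.19,-.2),(.38,-.22,.19,-1.44),(*S['white'],.19,-1.44),(*S['white'],.0575,-1.44))
p,d=ctrl.grab_frame("scene");q,d=ctrl.grab_frame("top")
A=cv2.resize(p[100:250,80:280,::-1],None,fx=2,fy=2);B=cv2.resize(q[120:240,90:250,::-1],(400,300))
cv2.imwrite("pics/c6.png",np.hstack([A,B]))
E
```

```text
t 26.25 p [0.4351 0.2196 0.1866] yang -0.202 tilt [0.0027 0.0007] open 0.0913 F [-0.   0.5 -0.6] j6 0.44
-> (0.36, 0.16, 0.19, -0.2) wz -0.002 xyz cm [-7.34 -6.18 -0.34]
-> (0.31, -0.03, 0.19, -0.2) wz -0.0 xyz cm [-19.61  -1.13  -0.  ]
-> (0.38, -0.22, 0.19, -1.44) wz 1.24 xyz cm [ 4.46 19.75 -0.  ]
-> (0.4441, -0.2019, 0.19, -1.44) wz -0.0 xyz cm [ 6.59 -0.96 -0.  ]
-> (0.4441, -0.2019, 0.0575, -1.44) wz -0.0 xyz cm [ 0.    0.   13.25]
```

View pics/c6.png

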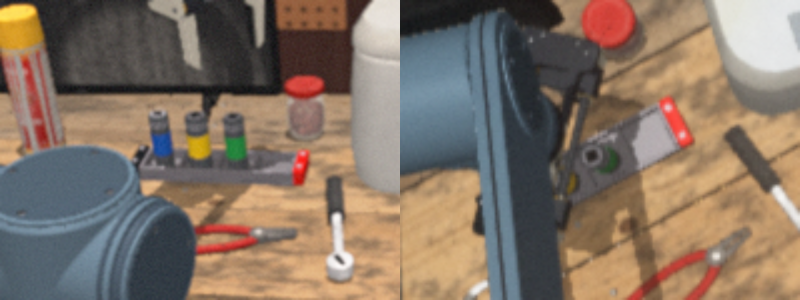

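Blue, yellow and green are standing in their wells (scene crop x≈160, 198, 234). Last is white, with the gripper turned so its body lies parallel to the bread maker's face.

{"fn": "send_rows", "kwargs": {
  "moves": [
    {"angular":[0,0,0],"xyz":[-2.4,-2.1,0],"gripper":1},
    {"angular":[0,0,0],"xyz":[-2.4,-2.1,0],"gripper":1},
    {"angular":[0,0,0],"xyz":[-2.5,-2,0],"gripper":1},
    {"angular":[0,0,0],"xyz":[-3.3,-0.2,0],"gripper":1},
    {"angular":[0,0,0],"xyz":[-3.3,-0.2,0],"gripper":1}
  ]
}}

```text
clock: 26.77
tcp_pos: [0.3393, 0.0962, 0.184]
orientation: [-2.43, -1.988, 0.004]
ft_force: [0.5, -0.3, -0.2]
opening: 0.0928
```

{"fn": "send_rows", "kwargs": {
  "moves": [
    {"angular":[0,0,0],"xyz":[-3.3,-0.2,0],"gripper":1},
    {"angular":[0,0,0],"xyz":[-3.3,-0.2,0],"gripper":1},
    {"angular":[0,0,0],"xyz":[-3.2,-0.2,0],"gripper":1},
    {"angular":[0,0,0],"xyz":[-3.2,-0.1,0],"gripper":1},
    {"angular":[0,0,0.12],"xyz":[0,0,0],"gripper":1}
  ]
}}

```text
clock: 27.18
tcp_pos: [0.3073, -0.0339, 0.1845]
orientation: [-2.548, -1.837, 0.005]
ft_force: [-0.1, 0.2, -0.1]
opening: 0.0927
```

{"fn": "send_rows", "kwargs": {
  "moves": [
    {"angular":[0,0,0.12],"xyz":[0,0,0],"gripper":1},
    {"angular":[0,0,0.12],"xyz":[0,0,0],"gripper":1},
    {"angular":[0,0,0.12],"xyz":[0,0,0],"gripper":1},
    {"angular":[0,0,0.12],"xyz":[0,0,0],"gripper":1},
    {"angular":[0,0,0.12],"xyz":[0,0,0],"gripper":1}
  ]
}}

```text
clock: 27.6
tcp_pos: [0.3079, -0.0291, 0.1842]
orientation: [-2.979, -0.991, 0.004]
ft_force: [-0.6, 0.5, 1.0]
opening: 0.093
```

{"fn": "send_rows", "kwargs": {
  "moves": [
    {"angular":[0,0,0.12],"xyz":[0,0,0],"gripper":1},
    {"angular":[0,0,0.12],"xyz":[0,0,0],"gripper":1},
    {"angular":[0,0,0.12],"xyz":[0,0,0],"gripper":1},
    {"angular":[0,0,0.12],"xyz":[0,0,0],"gripper":1},
    {"angular":[0,0,0],"xyz":[0,0,0],"gripper":1}
  ]
}}

```text
clock: 28.02
tcp_pos: [0.3081, -0.029, 0.1843]
orientation: [-3.129, -0.258, 0.004]
ft_force: [-0.3, 0.2, -0.8]
opening: 0.0926
```

```bash
python3 -c "
from h import *
plan((.36,-.22,.19,-1.4),(*S['white'],.19,-1.4))"
```

```text
t 28.02 p [ 0.3081 -0.029   0.1843] yang -1.406 tilt [-0.0028  0.0014] open 0.0926 F [-0.3  0.2 -0.8] j6 0.95
-> (0.36, -0.22, 0.19, -1.4) wz -0.006 xyz cm [ 1.87 19.7  -0.57]
-> (0.4441, -0.2019, 0.19, -1.4) wz -0.0 xyz cm [ 8.6  -0.35 -0.  ]
```

{"fn": "send_rows", "kwargs": {
  "moves": [
    {"angular":[0,0,0],"xyz":[0.3,3.3,0],"gripper":1},
    {"angular":[0,0,0],"xyz":[0.3,3.3,0],"gripper":1},
    {"angular":[0,0,0],"xyz":[0.3,3.3,0],"gripper":1},
    {"angular":[0,0,0],"xyz":[0.3,3.3,0],"gripper":1},
    {"angular":[0,0,0],"xyz":[0.3,3.3,0],"gripper":1}
  ]
}}

```text
clock: 28.43
tcp_pos: [0.3511, -0.1907, 0.1846]
orientation: [-3.128, -0.271, 0.002]
ft_force: [0.4, 0.7, -0.7]
opening: 0.0927
```

{"fn": "send_rows", "kwargs": {
  "moves": [
    {"angular":[0,0,0],"xyz":[0.4,3.2,0],"gripper":1},
    {"angular":[0,0,0],"xyz":[2.9,-0.1,0],"gripper":1},
    {"angular":[0,0,0],"xyz":[2.9,-0.1,0],"gripper":1},
    {"angular":[0,0,0],"xyz":[2.8,-0.1,0],"gripper":1},
    {"angular":[0,0,0],"xyz":[0,0,2.5],"gripper":1}
  ]
}}

```text
clock: 28.85
tcp_pos: [0.4511, -0.2048, 0.163]
orientation: [3.125, 0.272, 0.012]
ft_force: [0.8, -0.2, 0.1]
opening: 0.0928
```

{"fn": "send_rows", "kwargs": {
  "moves": [
    {"angular":[0,0,0],"xyz":[0,0,2],"gripper":1},
    {"angular":[0,0,0],"xyz":[0,0,0.5],"gripper":1},
    {"angular":[0,0,0],"xyz":[0,0,0],"gripper":1},
    {"angular":[0,0,0],"xyz":[0,0,0],"gripper":1},
    {"angular":[0,0,0],"xyz":[0,0,0],"gripper":1}
  ]
}}

```text
clock: 29.27
tcp_pos: [0.4454, -0.2035, 0.1365]
orientation: [3.129, 0.266, 0.002]
ft_force: [0.5, -0.6, -0.1]
opening: 0.093
```

```bash
python3 - <<'E'
from h import *
plan((*S['white'],.0575,-1.4))
p,d=ctrl.grab_frame("scene")
cv2.imwrite("pics/c7.png",cv2.resize(p[110:260,260:460,::-1],None,fx=2,fy=2))
E
```

```text
t 29.27 p [ 0.4454 -0.2035  0.1365] yang -1.401 tilt [ 0.0011 -0.0008] open 0.093 F [ 0.5 -0.6 -0.1] j6 0.74
-> (0.4441, -0.2019, 0.0575, -1.4) wz -0.001 xyz cm [-0.1  -0.18  7.9 ]
```

View pics/c7.png

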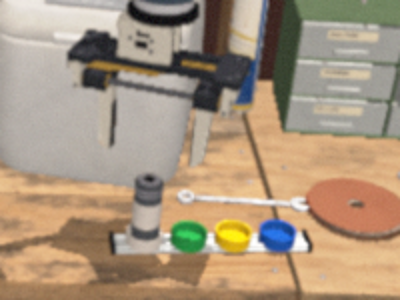

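The fingers straddle the white socket (crop about (150,180)), and the gripper body stands in front of the bread maker's face. Down and grip.

{"fn": "send_rows", "kwargs": {
  "moves": [
    {"angular":[0,0,0],"xyz":[-0.1,-0.2,1.5],"gripper":1},
    {"angular":[0,0,0],"xyz":[0,0,2],"gripper":1},
    {"angular":[0,0,0],"xyz":[0,0,2],"gripper":1},
    {"angular":[0,0,0],"xyz":[0,0,1.6],"gripper":1},
    {"angular":[0,0,0],"xyz":[0,0,0.8],"gripper":0.5}
  ]
}}

```text
clock: 29.73
tcp_pos: [0.4433, -0.2011, 0.056]
orientation: [-3.13, -0.265, 0.001]
ft_force: [-0.3, 0.5, -0.2]
opening: 0.0895
```

{"fn": "send_rows", "kwargs": {
  "moves": [
    {"angular":[0,0,0],"xyz":[0,0,0],"gripper":0},
    {"angular":[0,0,0],"xyz":[0,0,0],"gripper":-0.2},
    {"angular":[0,0,0],"xyz":[0,0,0],"gripper":-1},
    {"angular":[0,0,0],"xyz":[0,0,0],"gripper":-1},
    {"angular":[0,0,0],"xyz":[0,0,0],"gripper":-1}
  ]
}}

```text
clock: 30.15
tcp_pos: [0.4444, -0.2017, 0.0576]
orientation: [3.129, 0.265, 0.002]
ft_force: [-0.8, -0.1, -0.1]
opening: 0.0576
```

{"fn": "send_rows", "kwargs": {
  "moves": [
    {"angular":[0,0,0],"xyz":[0,0,0],"gripper":-1},
    {"angular":[0,0,0],"xyz":[0,0,0],"gripper":-1},
    {"angular":[0,0,0],"xyz":[0,0,0],"gripper":-1},
    {"angular":[0,0,0],"xyz":[0,0,0],"gripper":-1},
    {"angular":[0,0,0],"xyz":[0,0,0],"gripper":-1}
  ]
}}

```text
clock: 30.57
tcp_pos: [0.444, -0.2014, 0.0569]
orientation: [3.13, 0.265, 0.001]
ft_force: [0.0, -0.5, 2.1]
opening: 0.0332
```

{"fn": "send_rows", "kwargs": {
  "moves": [
    {"angular":[0,0,0],"xyz":[0,0,0],"gripper":-1}
  ]
}}

```text
clock: 30.65
tcp_pos: [0.444, -0.2014, 0.0569]
orientation: [3.13, 0.265, 0.001]
ft_force: [-0.3, -0.1, 2.2]
opening: 0.0334
```

{"fn": "send_rows", "kwargs": {
  "moves": [
    {"angular":[0,0,0],"xyz":[0,0,0],"gripper":-1},
    {"angular":[0,0,0],"xyz":[0,0,-1],"gripper":-1},
    {"angular":[0,0,0],"xyz":[0,0,-2],"gripper":-1},
    {"angular":[0,0,0],"xyz":[0,0,-2.5],"gripper":-1},
    {"angular":[0,0,0],"xyz":[0,0,-2.5],"gripper":-1}
  ]
}}

```text
clock: 31.07
tcp_pos: [0.4428, -0.2003, 0.1372]
orientation: [-3.128, -0.265, 0.003]
ft_force: [-0.0, -0.1, -1.8]
opening: 0.0332
```

{"fn": "send_rows", "kwargs": {
  "moves": [
    {"angular":[0,0,0],"xyz":[0,0,-2.5],"gripper":-1},
    {"angular":[0,0,0],"xyz":[0,0,-2.5],"gripper":-1},
    {"angular":[0,0,0],"xyz":[-2.9,0.1,0],"gripper":-1},
    {"angular":[0,0,0],"xyz":[-2.9,0.1,0],"gripper":-1},
    {"angular":[0,0,0],"xyz":[-2.9,0.1,0],"gripper":-1}
  ]
}}

```text
clock: 31.48
tcp_pos: [0.3574, -0.2182, 0.1872]
orientation: [-3.13, -0.267, 0.0]
ft_force: [-0.2, -1.5, -2.1]
opening: 0.0333
```

{"fn": "send_rows", "kwargs": {
  "moves": [
    {"angular":[0,0,0],"xyz":[-0.3,-3.3,0],"gripper":-1},
    {"angular":[0,0,0],"xyz":[-0.3,-3.3,0],"gripper":-1},
    {"angular":[0,0,0],"xyz":[-0.3,-3.3,0],"gripper":-1},
    {"angular":[0,0,0],"xyz":[-0.3,-3.3,0],"gripper":-1},
    {"angular":[0,0,0],"xyz":[-0.3,-3.3,0],"gripper":-1}
  ]
}}

```text
clock: 31.9
tcp_pos: [0.3146, -0.0571, 0.1867]
orientation: [-3.13, -0.262, 0.001]
ft_force: [0.9, 0.6, -2.7]
opening: 0.0335
```

{"fn": "send_rows", "kwargs": {
  "moves": [
    {"angular":[0,0,0],"xyz":[-0.3,-3.2,0],"gripper":-1},
    {"angular":[0,0,-0.12],"xyz":[0,0,0],"gripper":-1},
    {"angular":[0,0,-0.12],"xyz":[0,0,0],"gripper":-1},
    {"angular":[0,0,-0.12],"xyz":[0,0,0],"gripper":-1},
    {"angular":[0,0,-0.12],"xyz":[0,0,0],"gripper":-1}
  ]
}}

```text
clock: 32.32
tcp_pos: [0.3069, -0.0268, 0.1869]
orientation: [-2.974, -1.012, 0.001]
ft_force: [0.3, 0.1, -0.6]
opening: 0.0334
```

{"fn": "send_rows", "kwargs": {
  "moves": [
    {"angular":[0,0,-0.12],"xyz":[0,0,0],"gripper":-1},
    {"angular":[0,0,-0.12],"xyz":[0,0,0],"gripper":-1},
    {"angular":[0,0,-0.12],"xyz":[0,0,0],"gripper":-1},
    {"angular":[0,0,-0.12],"xyz":[0,0,0],"gripper":-1},
    {"angular":[0,0,-0.12],"xyz":[0,0,0],"gripper":-1}
  ]
}}

```text
clock: 32.73
tcp_pos: [0.307, -0.0271, 0.1868]
orientation: [-2.542, -1.844, 0.0]
ft_force: [0.8, 1.0, -2.1]
opening: 0.0337
```

{"fn": "send_rows", "kwargs": {
  "moves": [
    {"angular":[0,0,-0.12],"xyz":[0,0,0],"gripper":-1},
    {"angular":[0,0,-0.12],"xyz":[0,0,0],"gripper":-1},
    {"angular":[0,0,0],"xyz":[0,0,0],"gripper":-1}
  ]
}}

```text
clock: 32.98
tcp_pos: [0.307, -0.0272, 0.1867]
orientation: [-2.305, -2.133, 0.0]
ft_force: [-0.5, 0.7, -1.9]
opening: 0.0332
```

```bash
python3 -c "
from h import *
plan((.34,.14,.19,-.08),(*W['white'],.19,-.08),(*W['white'],.052,-.08))"
```

```text
t 32.98 p [ 0.307  -0.0272  0.1867] yang -0.078 tilt [-0.0009  0.0006] open 0.0332 F [-0.5  0.7 -1.9] j6 -0.38
-> (0.34, 0.14, 0.19, -0.08) wz 0.002 xyz cm [16.93  1.95 -0.33]
-> (np.float64(0.4594), np.float64(0.1707), 0.19, -0.08) wz -0.0 xyz cm [ 4.01 11.66 -0.  ]
-> (np.float64(0.4594), np.float64(0.1707), 0.052, -0.08) wz -0.0 xyz cm [ 0.   0.  13.8]
```

{"fn": "send_rows", "kwargs": {
  "moves": [
    {"angular":[0,0,0],"xyz":[3.4,0.4,0],"gripper":-1},
    {"angular":[0,0,0],"xyz":[3.4,0.4,0],"gripper":-1},
    {"angular":[0,0,0],"xyz":[3.4,0.4,0],"gripper":-1},
    {"angular":[0,0,0],"xyz":[3.4,0.4,0],"gripper":-1},
    {"angular":[0,0,0],"xyz":[3.4,0.4,0],"gripper":-1}
  ]
}}

```text
clock: 33.4
tcp_pos: [0.3411, 0.1418, 0.1869]
orientation: [-2.316, -2.123, 0.0]
ft_force: [1.3, -1.7, -1.9]
opening: 0.0337
```

{"fn": "send_rows", "kwargs": {
  "moves": [
    {"angular":[0,0,0],"xyz":[1,2.9,0],"gripper":-1},
    {"angular":[0,0,0],"xyz":[1,2.9,0],"gripper":-1},
    {"angular":[0,0,0],"xyz":[1,2.9,0],"gripper":-1},
    {"angular":[0,0,0],"xyz":[1,2.9,0],"gripper":-1},
    {"angular":[0,0,0],"xyz":[0,0,0],"gripper":-1}
  ]
}}

```text
clock: 33.82
tcp_pos: [0.4652, 0.1716, 0.1865]
orientation: [2.314, 2.123, 0.004]
ft_force: [0.9, -0.2, -1.0]
opening: 0.0333
```

{"fn": "send_rows", "kwargs": {
  "moves": [
    {"angular":[0,0,0],"xyz":[0,0,0],"gripper":-1},
    {"angular":[0,0,0],"xyz":[0,0,0],"gripper":-1},
    {"angular":[0,0,0],"xyz":[0,0,0],"gripper":-1}
  ]
}}

```text
clock: 34.07
tcp_pos: [0.459, 0.1703, 0.1865]
orientation: [-2.312, -2.126, 0.002]
ft_force: [-0.5, 0.7, -1.9]
opening: 0.0333
```

```bash
python3 -c "
from h import *
plan((*W['white'],.052,-.08))"
```

```text
t 34.07 p [0.459  0.1703 0.1865] yang -0.083 tilt [-0.0014 -0.0002] open 0.0333 F [-0.5  0.7 -1.9] j6 0.21
-> (np.float64(0.4594), np.float64(0.1707), 0.052, -0.08) wz -0.003 xyz cm [ 0.04  0.03 13.45]
```

{"fn": "send_rows", "kwargs": {
  "moves": [
    {"angular":[0,0,0],"xyz":[0,0,2.5],"gripper":-1},
    {"angular":[0,0,0],"xyz":[0,0,2.5],"gripper":-1},
    {"angular":[0,0,0],"xyz":[0,0,2.5],"gripper":-1},
    {"angular":[0,0,0],"xyz":[0,0,2],"gripper":-1},
    {"angular":[0,0,0],"xyz":[0,0,1.5],"gripper":-1}
  ]
}}

```text
clock: 34.48
tcp_pos: [0.4584, 0.1701, 0.0755]
orientation: [-2.311, -2.126, 0.002]
ft_force: [-0.1, -0.5, -1.4]
opening: 0.0333
```

{"fn": "send_rows", "kwargs": {
  "moves": [
    {"angular":[0,0,0],"xyz":[0,0,1],"gripper":-1},
    {"angular":[0,0,0],"xyz":[0,0,0.9],"gripper":-1},
    {"angular":[0,0,0],"xyz":[0,0,0],"gripper":-1},
    {"angular":[0,0,0],"xyz":[0,0,0],"gripper":-1},
    {"angular":[0,0,0],"xyz":[0,0,0],"gripper":-1}
  ]
}}

```text
clock: 34.9
tcp_pos: [0.4611, 0.1706, 0.0586]
orientation: [2.31, 2.128, 0.002]
ft_force: [0.2, -0.4, -2.0]
opening: 0.0329
```

{"fn": "send_rows", "kwargs": {
  "moves": [
    {"angular":[0,0,0],"xyz":[0,0,0],"gripper":-1}
  ]
}}

```text
clock: 34.98
tcp_pos: [0.4612, 0.1706, 0.0587]
orientation: [2.31, 2.128, 0.003]
ft_force: [-0.0, -0.1, -1.0]
opening: 0.0333
```

{"fn": "send_rows", "kwargs": {
  "moves": [
    {"angular":[0,0,0],"xyz":[0,0,0.3],"gripper":-1},
    {"angular":[0,0,0],"xyz":[0,0,0.3],"gripper":-1},
    {"angular":[0,0,0],"xyz":[0,0,0],"gripper":-1},
    {"angular":[0,0,0],"xyz":[0,0,0],"gripper":-1}
  ]
}}

```text
clock: 35.32
tcp_pos: [0.4608, 0.1706, 0.0518]
orientation: [2.31, 2.128, 0.001]
ft_force: [1.0, -0.6, 0.2]
opening: 0.0334
```

{"fn": "send_rows", "kwargs": {
  "moves": [
    {"angular":[0,0,0],"xyz":[0,0,0.1],"gripper":-0.2},
    {"angular":[0,0,0],"xyz":[0,0,0],"gripper":0},
    {"angular":[0,0,0],"xyz":[0,0,0],"gripper":0.4},
    {"angular":[0,0,0],"xyz":[0,0,0],"gripper":0.4},
    {"angular":[0,0,0],"xyz":[0,0,0],"gripper":0.4}
  ]
}}

```text
clock: 35.73
tcp_pos: [0.4604, 0.1705, 0.0506]
orientation: [-2.311, -2.128, 0.0]
ft_force: [-0.7, 1.2, 0.2]
opening: 0.0593
```

{"fn": "send_rows", "kwargs": {
  "moves": [
    {"angular":[0,0,0],"xyz":[0,0,0],"gripper":0.4},
    {"angular":[0,0,0],"xyz":[0,0,0],"gripper":0.4},
    {"angular":[0,0,0],"xyz":[0,0,-1.5],"gripper":0.4},
    {"angular":[0,0,0],"xyz":[0,0,-2.5],"gripper":0.4},
    {"angular":[0,0,0],"xyz":[0,0,-2.5],"gripper":0.4}
  ]
}}

```text
clock: 36.15
tcp_pos: [0.4595, 0.1704, 0.1157]
orientation: [-2.309, -2.127, 0.003]
ft_force: [0.6, 0.3, 1.3]
opening: 0.0651
```

{"fn": "send_rows", "kwargs": {
  "moves": [
    {"angular":[0,0,0],"xyz":[0,0,-2.5],"gripper":0.4},
    {"angular":[0,0,0],"xyz":[0,0,-2.5],"gripper":0.4},
    {"angular":[0,0,0],"xyz":[0,0,-2],"gripper":0.4},
    {"angular":[0,0,0],"xyz":[-1,-2.9,0],"gripper":0.4},
    {"angular":[0,0,0],"xyz":[-1,-2.9,0],"gripper":0.4}
  ]
}}

```text
clock: 36.57
tcp_pos: [0.4022, 0.1553, 0.187]
orientation: [2.309, 2.127, 0.005]
ft_force: [-1.2, -0.6, 0.6]
opening: 0.0652
```

{"fn": "send_rows", "kwargs": {
  "moves": [
    {"angular":[0,0,0],"xyz":[-1,-2.9,0],"gripper":0.4},
    {"angular":[0,0,0],"xyz":[-1,-2.9,0],"gripper":0.4},
    {"angular":[0,0,0],"xyz":[-3.4,-0.4,0],"gripper":0.4},
    {"angular":[0,0,0],"xyz":[-3.4,-0.4,0],"gripper":0.4},
    {"angular":[0,0,0],"xyz":[-3.4,-0.4,0],"gripper":0.4}
  ]
}}

```text
clock: 36.98
tcp_pos: [0.3202, 0.039, 0.1859]
orientation: [2.306, 2.131, 0.001]
ft_force: [0.1, -0.1, -0.6]
opening: 0.0649
```

{"fn": "send_rows", "kwargs": {
  "moves": [
    {"angular":[0,0,0],"xyz":[-3.4,-0.4,0],"gripper":0.4},
    {"angular":[0,0,0],"xyz":[-3.4,-0.4,0],"gripper":0.4},
    {"angular":[0,0,0],"xyz":[0,0,0],"gripper":0.4},
    {"angular":[0,0,0],"xyz":[0,0,0],"gripper":0.4},
    {"angular":[0,0,0],"xyz":[0,0,0],"gripper":0.4}
  ]
}}

```text
clock: 37.4
tcp_pos: [0.3076, -0.0274, 0.1857]
orientation: [-2.312, -2.126, -0.001]
ft_force: [-0.6, 0.7, -0.0]
opening: 0.0648
```

```bash
python3 - <<'E'
from h import *
plan()
p,_=ctrl.grab_frame("scene");q,d=ctrl.grab_frame("top")
A=cv2.resize(p[100:250,80:280,::-1],None,fx=2,fy=2);B=cv2.resize(q[120:240,90:250,::-1],(400,300))
cv2.imwrite("pics/c8.png",np.hstack([A,B]))
P=cloud("top",d);Z=P[...,2]
m=(Z>.08)&(Z<.11)&(P[...,1]>.1)&(P[...,1]<.4)&(P[...,0]>.33)&(P[...,0]<.52)
k,l,st,c=cv2.connectedComponentsWithStats(m.astype(np.uint8),connectivity=4)
ax=np.array([[np.cos(a),np.sin(a)],yd])
for i in range(1,k):
    if st[i,4]>15:
        r=ray("top",c[i],.095)[0];print(st[i,4],np.nanmean(P[l==i],0).round(4),"tray xy mm",((ax@(r[:2]-C))*1000).round(1))
E
```

```text
t 37.4 p [ 0.3076 -0.0274  0.1857] yang -0.084 tilt [0.0001 0.0006] open 0.0648 F [-0.6  0.7 -0. ] j6 -0.37
37 [0.5125 0.3874 0.0958] tray xy mm [150.   83.3]
130 [0.4576 0.1728 0.0943] tray xy mm [ -0.7 -79.9]
103 [0.4311 0.2165 0.0941] tray xy mm [ -3.2 -28.9]
118 [0.4055 0.2637 0.0941] tray xy mm [-3.4 24.8]
96 [0.3803 0.3128 0.0939] tray xy mm [-2.3 79.8]
```

View pics/c8.png

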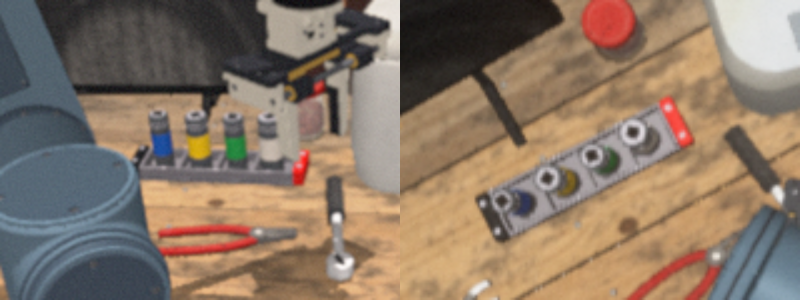

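The final views show white, green, yellow and blue standing upright from the red cap to the black cap (top-view crop (635,130), (600,155), (548,180), (505,200)). The tops are at z≈0.094, where 0.095 is expected, and lie within 4 mm of the well centres. The gripper is clear, so I'll hand in.

```bash
python3 -c "
from station import ctrl
print(ctrl.job_done())"
```

```text
the job is handed in; nothing more can be done
None
```

All four sockets are standing upright in the tray and the job is handed in, at about 37.5 s on the robot's clock. From the red cap to the black cap they are white, green, yellow, blue, matching their left-to-right order on the rail.

- **Method:** I moved them in the order blue, yellow, green, white and carried each one round the front of the bread maker. For white I turned the gripper so its body cleared the bread maker.
- **Last checks:** In both camera views all four stand in the right wells. Their tops measured z ≈ 0.094 m (0.095 expected) and lay within 4 mm of the well centres. The gripper was open and clear of everything, and the wrist force I read after each move stayed under 4 N.
- **Disagreements:** The arm swung 5–8 mm past its target for a moment after fast moves. I let it settle and corrected before each later grasp and placing. The first socket-height readings from the scene camera were off by a few mm because they included the sockets' sides, so I used the top camera for positions.
- **Failures:** No check failed.

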